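Fetch the gel tray from behind the reagent bottles

ROBOT

A 6-joint arm with a two-finger parallel gripper is mounted at the origin on the work surface. World frame = base frame: x ahead of the robot, y to its left, z up, the work surface at z = 0. Lengths are in m, angles in rad, forces in N, time in s.
With the tool pointing down it reaches from about 0.35 to 0.975 m from the base axis. Payload 4.9 kg.
Tool frame: the origin (TCP) lies on the front face of the gripper's body, between the roots of the fingers; the fingertips stand 73 mm ahead of it and the grasp point (between the pads) lies 54 mm ahead of it; z points along the fingers, y is the line along which they close (so a half turn about z gives the same grasp; the last joint's range is limited). The gripper opens to 85 mm and grips with 20 to 120 N. Pads are 22 mm wide; open, the fingers measure 114 mm over their backs; the gripper's body (76 mm by 85 mm) begins 54 mm behind the grasp point. The pads swing forward as they close: fully open they stand 13 mm farther back than shut.
Start: joints at [-1.431, 0.053, 1.613, -0, 1.476, -0.119], TCP at [0.16, -0.604, 0.304] pointing down, gripper open.
Joint ranges: [-3.01, 3.01], [-1.01, 2.22], [0.06, 2.58], [-1.02, 4.17], [0.09, 2.62], [-3.14, 3.14]. Speed limits (rad/s): [2.57, 2.57, 3.14, 3.14, 3.14, 3.14].

INTERFACE

Orientations are given as a rotation vector (axis times angle).
In Python, from station import status, imaging, order gives the robot as it stands.
- The arm moves only by the tool arm_command, never from a script. Its argument "increments" is a list of rows, each an object with "slide": the shift along the tool's x, y, z in m, a list of three; "spin": the turn about the tool's z in degrees; "gripper": the opening, from -1 (shut) to 1 (fully open). In form: [{"slide": [x, y, z], "spin": spin, "gripper": gripper}, ...]. A call has 1 to 8 rows; each row is the pose to reach, as a shift and turn from the pose commanded when the call began, along the tool's axes at that moment; what a row does not reach only later rows make up. A row lasts 1/12 s, in which the tool goes at most 41.7 mm and 7.16 degrees, less where a joint would pass 70% of its speed; a pose out of reach is approached as far as the arm can. A call with a gripper value outside its range is refused whole. The fingers move at their own pace and stop on an object; "newtons" is the grip in N (left out, the last holds). Time passes only in rows, so rows that repeat a pose let the fingers close. It gives the time, the measured TCP pose, the force, the opening and the grip force at its end, in the units of the state.
- status.get_obs(): the state, without advancing time (a new reading comes with each control period).
- imaging.get_image(name): name is "side" or "top"; returns a dict with "frame" (480x640x3 uint8, red, green, blue), "vfov" (degrees; the focal length in pixels is half the picture's height over the tangent of half this angle, whatever the lens; pixels are square), "cx", "cy" (the principal point, pixels), "k1" (the pictures are not rectified: a ray, as slopes to the right and down, at radius r is drawn at 1 + k1 r^2 times it, then the intrinsics apply), "view" (4x4, takes a point from world to camera coordinates). Camera axes: x right, y up, looking along -z (the intrinsics and any distortion apply to the point x, -y, -z); pixel columns grow to the right and rows downward; lengths in m; the calibration is good to about 2 mm. A picture is of the moment at which its call begins. There is no depth.
- order.finish_job(): hands the job in; it is judged then, once.
The state is a dict: "t": time; "q": joint angles; "dq": joint speeds; "effort": joint torques, N m; "tool_pos": TCP position; "tool_rot": TCP orientation; "contact_force": force on the tool from outside, world axes, zero at the start; "wrist_torque": the same for the moment, N m; "opening": finger opening in m; "grip_force": force on a finger pad.
Only numpy, scipy, OpenCV 4.12 (cv2) and the standard library are available. Lean on these libraries where they do the work, as an engineer would, in place of code of your own. Each camera call takes 0.05 s, during which the arm holds its last target. There are 200 camera calls.

TASK

Move all three reagent bottles off the steel spill tray and stand them on the dark rubber mat, then fetch the orange gel tray they were crowding and lay it flat and centred on the platform of the electrophoresis tank, its long side along the tank. Only then put the bottles back, each upright in the middle of the coaster of its own cap colour. Do not tip a bottle over and leave the pipette tip box where it is.

Things in the scene. Friction and masses are not known exactly. Their poses are not given: they have to be found in the camera images.
- bottle_red: White reagent bottle with a red cap and red band, loose, about 0.2 kg, 136 mm tall: body 52 mm across up to 82 mm, neck 28 mm, round screw cap 34 mm across from 108 to 136 mm above the foot (grip it there). Origin: centre of the underside, z up. It starts upright on the coaster of its own colour.
- bottle_blue: White reagent bottle with a blue cap and blue band, loose, about 0.2 kg, 136 mm tall: body 52 mm across up to 82 mm, neck 28 mm, round screw cap 34 mm across from 108 to 136 mm above the foot (grip it there). Origin: centre of the underside, z up. It starts upright on the coaster of its own colour.
- bottle_yellow: White reagent bottle with a yellow cap and yellow band, loose, about 0.2 kg, 136 mm tall: body 52 mm across up to 82 mm, neck 28 mm, round screw cap 34 mm across from 108 to 136 mm above the foot (grip it there). Origin: centre of the underside, z up. It starts upright on the coaster of its own colour.
- coaster_red: Round red coaster, 76 mm across, 4 mm thick, fixed: the home of the red-capped bottle. Origin: centre of the underside; its top is 4 mm above the origin. The three coasters are on one flat steel spill tray (250 x 200 mm, rim 8 mm high), around the gel tray.
- coaster_blue: Round blue coaster, 76 mm across, 4 mm thick, fixed: the home of the blue-capped bottle. Origin: centre of the underside; its top is 4 mm above the origin. The three coasters are on one flat steel spill tray (250 x 200 mm, rim 8 mm high), around the gel tray.
- coaster_yellow: Round yellow coaster, 76 mm across, 4 mm thick, fixed: the home of the yellow-capped bottle. Origin: centre of the underside; its top is 4 mm above the origin. The three coasters are on one flat steel spill tray (250 x 200 mm, rim 8 mm high), around the gel tray.
- gel_tray: Orange gel casting tray with black comb, one rigid piece, loose, 0.15 kg, 100 mm along x, 70 along y; floor 5 mm, long side walls 18 mm high. The comb stands upright across its middle: 12 mm thick along x, 70 long along y, 18 to 52 mm above the underside; grip it from above across the 12 mm. Origin: centre of the underside. It starts on the steel spill tray, bottles close around.
- tank: Electrophoresis tank, fixed, open-topped, 220 mm along its x by 110 mm along its y, clear walls 5 mm thick reaching 50 mm above the bench. In its middle a flat grey platform 120 mm along x by 100 mm along y, 30 mm above the origin: the gel tray's place. A lower chamber at each end. Origin: centre of the underside, z up.
- mat: Dark rubber mat, fixed, 200 mm along its x by 170 mm along its y, 3 mm thick: the side area for the bottles. Origin: centre of the underside.
- tip_box: Bystander: closed box of pipette tips, white with a green lid, 87 x 127 x 65 mm, loose, 0.3 kg; leave it alone. Origin: centre of the underside.

How it is judged:
By the outcome, as a careful person would: the job done as asked, in the order asked, and still so for the second after the job is handed in, with the robot touching nothing.
It also fails if it takes over 152 s, if anything falls off the work surface, if the arm or the gripper's body presses on something with over 40 N, if the wrist force passes 120 N, or if a joint passes its speed limit or range.

## Working session

There is one attempt and no reset: what is moved stays moved. The work goes in short steps, Python scripts to look and compute and a tool call to move; the robot and the scene stay as the last step left them, time stands still between calls to the robot, and variables do not carry over. Pictures are saved under pics/ and viewed, at most 18 in all, crops included, and the job is handed in when it is done.

Besides the shell and the picture viewer there is one more tool, called after "Request:" as name([rows], argument=value, ...), one row to a line, values as JSON. arm_command: Moves the arm, as the interface text tells. Its arguments: {"type":"object","properties":{"increments":{"type":"array","items":{"type":"object","properties":{"slide":{"type":"array","items":{"type":"number"}},"spin":{"type":"number"},"gripper":{"type":"number"}}}},"newtons":{"type":"number"}},"required":["increments"]}

```bash
ls; mkdir -p pics
python3 - <<'E'
from station import status, imaging
import cv2
print(status.get_obs())
for n in("top","side"):
    d=imaging.get_image(n); cv2.imwrite(f"pics/{n}0.png",d["frame"][:,:,::-1])
    print(n,d["vfov"],d["cx"],d["cy"],d["k1"],d["view"])
E
```

```text
pics
{'t': 0.0, 'q': array([-1.43100990e+00,  5.33944422e-02,  1.61429431e+00,  2.67675233e-05,
        1.47598695e+00, -1.19018544e-01]), 'dq': array([ 0.00080972, -0.00031083, -0.00074115,  0.00173662,  0.00111532,
        0.00018641]), 'effort': array([-5.10326718e-04, -3.93686235e+01, -3.70174706e+01, -1.32787613e-04,
        7.07163315e-03, -8.78180089e-06]), 'tool_pos': array([ 0.15988219, -0.60371898,  0.30263937]), 'tool_rot': array([-3.11326107e+00, -4.05123476e-01, -7.86970928e-06]), 'contact_force': array([-0.53845271, -0.2182924 ,  0.59379941]), 'wrist_torque': array([ 0.03844578,  0.07632435, -0.06946033]), 'grip_force': 0.0, 'opening': 0.08580943730394225}
top 50.32205478454351 316.00555113726074 241.38235586017325 0.02786026480768989 [[ 0.01403278 -0.99978636  0.01517644 -0.00913097]
 [ 0.98798223  0.01620047  0.15371615 -0.54414456]
 [-0.15392917  0.01283698  0.98799849 -0.99704944]
 [ 0.          0.          0.          1.        ]]
side 47.32984871718818 321.2830745326593 245.79996638417563 -0.1529918236094464 [[-0.76058197 -0.64909827  0.01365624  0.44821894]
 [ 0.41095086 -0.46503518  0.78413116 -0.27878612]
 [-0.50262755  0.60200806  0.62044487 -0.83603404]
 [ 0.          0.          0.          1.        ]]
```

View pics/top0.png

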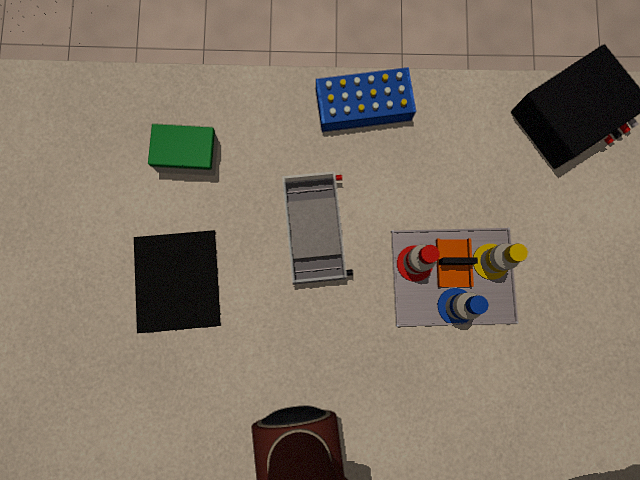

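View pics/side0.png

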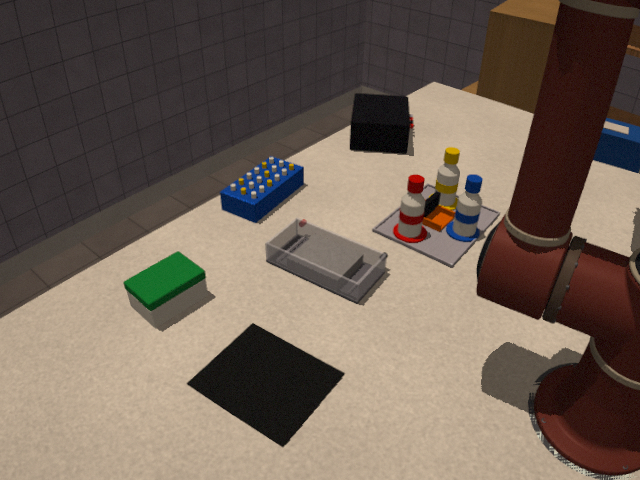

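The top view shows the mat at about (177,282), the tank at (317,230) and the tip box at (182,147). The spill tray is at (454,278), with caps at red (429,254), blue (478,304) and yellow (517,252), and the gel tray's comb at (458,261). The side view shows all of these unobstructed.

```bash
cat > h.py <<'E'
import numpy as np, cv2
from station import status, imaging
class Cam:
    def __init__(s,n):
        d=imaging.get_image(n); s.im=d["frame"]; s.V=np.array(d["view"]); f=240/np.tan(np.radians(d["vfov"]/2))
        s.K=np.array([[f,0,d["cx"]],[0,f,d["cy"]],[0,0,1]]); s.D=np.array([d["k1"],0,0,0,0.])
        s.R=np.diag([1,-1,-1.])@s.V[:3,:3]; s.t=np.diag([1,-1,-1.])@s.V[:3,3]; s.c=-s.R.T@s.t
        s.hsv=cv2.cvtColor(s.im,cv2.COLOR_RGB2HSV)
    def rays(s,p):
        u=cv2.undistortPoints(np.float64(p).reshape(-1,1,2),s.K,s.D).reshape(-1,2)
        return np.c_[u,np.ones(len(u))]@s.R
    def plane(s,p,z):
        r=s.rays(p); return s.c+r*((z-s.c[2])/r[:,2])[:,None]
    def proj(s,P): return cv2.projectPoints(np.float64(P).reshape(-1,3),cv2.Rodrigues(s.R)[0],s.t,s.K,s.D)[0].reshape(-1,2)
    def mask(s,lo,hi): return cv2.inRange(s.hsv,np.array(lo),np.array(hi))
COL=dict(red=((0,150,70),(5,255,255)),blue=((102,150,60),(125,255,255)),yellow=((22,150,80),(32,255,255)),orange=((7,170,80),(17,255,255)),green=((45,100,40),(80,255,255)))
def blobs(m,amin=20):
    n,l,st,c=cv2.connectedComponentsWithStats(m); 
    return [(st[i],c[i].round(1),l==i) for i in range(1,n) if st[i][4]>=amin]
def tri(a,pa,b,pb):
    A=np.zeros((3,3));y=np.zeros(3)
    for c,p in((a,pa),(b,pb)):
        r=c.rays([p])[0]; r/=np.linalg.norm(r); M=np.eye(3)-np.outer(r,r); A+=M;y+=M@c.c
    return np.linalg.solve(A,y)
E
python3 - <<'E'
from h import *
for n in("top","side"):
    c=Cam(n)
    for k,(lo,hi) in COL.items():
        print(n,k,[(list(map(int,s)),list(q)) for s,q,_ in blobs(c.mask(lo,hi))])
    im=c.im[:,:,::-1]
    cr=im[215:340,375:535] if n=="top" else im[130:270,360:510]
    cv2.imwrite(f"pics/{n}c.png",cv2.resize(cr,None,fx=4,fy=4,interpolation=cv2.INTER_CUBIC))
E
```

```text
top red [([624, 127, 6, 6, 21], [np.float64(626.8), np.float64(129.4)]), ([336, 175, 6, 5, 29], [np.float64(338.5), np.float64(177.0)]), ([397, 245, 19, 36, 242], [np.float64(403.5), np.float64(261.4)]), ([421, 245, 18, 18, 258], [np.float64(429.6), np.float64(253.3)]), ([415, 271, 13, 10, 39], [np.float64(421.0), np.float64(275.9)])]
top blue [([316, 68, 100, 56, 3313], [np.float64(364.5), np.float64(96.1)]), ([438, 288, 28, 35, 319], [np.float64(446.9), np.float64(301.5)]), ([470, 296, 18, 18, 261], [np.float64(478.5), np.float64(304.3)])]
top yellow [([383, 74, 5, 6, 25], [np.float64(384.9), np.float64(76.4)]), ([340, 79, 6, 6, 24], [np.float64(342.4), np.float64(81.9)]), ([371, 89, 5, 6, 24], [np.float64(372.8), np.float64(91.8)]), ([328, 95, 5, 5, 22], [np.float64(330.3), np.float64(97.0)]), ([401, 99, 6, 6, 25], [np.float64(403.6), np.float64(101.7)]), ([359, 105, 5, 5, 22], [np.float64(360.9), np.float64(107.1)]), ([473, 244, 24, 35, 269], [np.float64(481.5), np.float64(257.6)]), ([509, 244, 19, 17, 257], [np.float64(517.9), np.float64(251.9)]), ([485, 271, 21, 8, 74], [np.flo
[... 1338 characters left out ...]
), np.float64(155.4)]), ([262, 162, 4, 6, 21], [np.float64(263.7), np.float64(164.5)]), ([289, 164, 4, 6, 23], [np.float64(290.6), np.float64(166.4)]), ([265, 171, 4, 6, 24], [np.float64(266.5), np.float64(173.5)]), ([239, 178, 5, 7, 25], [np.float64(240.8), np.float64(180.9)]), ([267, 180, 5, 6, 27], [np.float64(268.9), np.float64(182.4)]), ([435, 180, 23, 14, 176], [np.float64(445.6), np.float64(188.0)]), ([241, 188, 5, 6, 25], [np.float64(243.2), np.float64(190.3)]), ([444, 198, 14, 12, 58], [np.float64(452.2), np.float64(205.2)])]
side orange [([422, 205, 33, 27, 496], [np.float64(438.6), np.float64(218.0)])]
side green [([124, 252, 81, 59, 2550], [np.float64(164.1), np.float64(280.2)])]
```

View pics/topc.png

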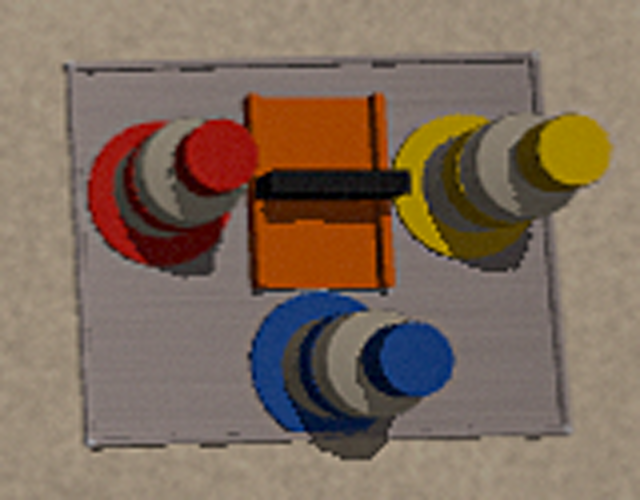

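```bash
cat > m.py <<'E'
from h import *
from scipy.optimize import least_squares
t=Cam("top"); s=Cam("side")
zt=0.003
for k in("red","blue","yellow"):
    lo,hi=COL[k]; lo2=(lo[0],110,30)
    m=t.mask(lo,hi); b=[x for x in blobs(m,100) if x[0][0]>390 and x[0][1]>200]
    b.sort(key=lambda x:x[0][0]); cap=b[-1]; co=b[0]
    z=zt+.004+.136
    q=t.plane([cap[1]],z)[0]
    # coaster: contour points of all colour blobs but cap, on plane, outer hull
    m2=t.mask(lo2,hi); m2[cap[2]]=0; m2[:,:390]=0; m2[:200]=0
    P=np.vstack([c.reshape(-1,2) for c in cv2.findContours(m2,cv2.RETR_EXTERNAL,cv2.CHAIN_APPROX_NONE)[0] if len(c)>15]).astype(float)
    W=t.plane(P,zt+.004)[:,:2]; c0=t.plane([co[1]],zt+.004)[0,:2]
    c=c0+[0,-.012]
    for _ in range(8):
        d=np.linalg.norm(W-c,axis=1); w=abs(d-.0375)<(.008 if _<4 else .003)
        c=least_squares(lambda c:np.linalg.norm(W[w]-c,axis=1)-.0375,c).x
    print(k,"cap",q.round(4),"coaster",c.round(4),w.sum(),np.abs(np.linalg.norm(W[w]-c,axis=1)-.0375).mean().round(4))
    sb=[x for x in blobs(s.mask(lo,hi),100) if x[0][0]>390 and 140<x[0][1]<200 and x[0][0]<490][0]
    print("   tri cap",tri(t,cap[1],s,sb[1]).round(4))
print("traycorners",t.plane(np.array([(68,66),(536,56),(570,432),(88,444)])/4+[375,215],.008).round(3)[:,:2].tolist())
m=t.mask(*COL["orange"]); P=np.argwhere(m>0)[:,::-1]; r=cv2.minAreaRect(t.plane(P,zt+.012)[:,:2].astype(np.float32)); print("gel",r)
dk=cv2.inRange(t.im,(0,0,0),(35,35,35)); 
for st,c,l in blobs(dk,60):
    if 100<st[0]<230 and 200<st[1]<260: 
        P=np.argwhere(l)[:,::-1]; print("mat",cv2.minAreaRect(t.plane(P,.003)[:,:2].astype(np.float32)))
    if 425<st[0]<450 and 240<st[1]<275:
        P=np.argwhere(l)[:,::-1]; print("comb",st,cv2.minAreaRect(t.plane(P,.055)[:,:2].astype(np.float32)))
g=[x for x in blobs(t.mask(*COL["green"]),500)][0]; print("tipbox",t.plane([g[1]],.065).round(3))
cr=t.im[160:300,270:370,::-1]; cv2.imwrite("pics/tank.png",cv2.resize(cr,None,fx=4.2,fy=4.2,interpolation=cv2.INTER_CUBIC))
E
python3 m.py
```

```text
red cap [ 0.5098 -0.208   0.143 ] coaster [ 0.5047 -0.1952] 39 0.0013
   tri cap [ 0.5121 -0.2113  0.1287]
blue cap [ 0.4184 -0.2941  0.143 ] coaster [ 0.4196 -0.292 ] 81 0.0009
   tri cap [ 0.4203 -0.2987  0.127 ]
yellow cap [ 0.5149 -0.3697  0.143 ] coaster [ 0.5143 -0.3681] 86 0.0009
   tri cap [ 0.518  -0.3762  0.1263]
traycorners [[0.573, -0.161], [0.583, -0.409], [0.387, -0.417], [0.377, -0.17]]
gel ((0.5091189742088318, -0.29034215211868286), (0.0982484221458435, 0.07149196416139603), 0.9571813941001892)
mat ((0.46338215470314026, 0.2869160771369934), (0.19913196563720703, 0.169602170586586), 5.840680122375488)
comb [439 257  38   8 258] ((0.5081558227539062, -0.28433412313461304), (0.01409193780273199, 0.07458428293466568), 0.9424891471862793)
tipbox [[0.733 0.278 0.065]]
```

View pics/tank.png

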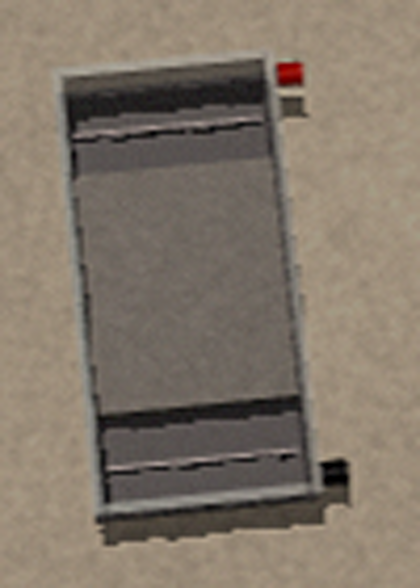

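The tank rim's outer corners in the crop are about (58,75), (268,55), (318,490) and (97,515). Its long side is roughly along world x. I'm starting the move towards the red cap.

Request:
arm_command([
  {"slide": [0.26,-0.17,0],"spin": -57,"gripper": 1},
  {"slide": [0.26,-0.17,0],"spin": -57,"gripper": 1},
  {"slide": [0.26,-0.17,0],"spin": -57,"gripper": 1},
  {"slide": [0.26,-0.17,0],"spin": -57,"gripper": 1},
  {"slide": [0.26,-0.17,0],"spin": -57,"gripper": 1},
  {"slide": [0.26,-0.17,0],"spin": -57,"gripper": 1},
  {"slide": [0.26,-0.17,0],"spin": -57,"gripper": 1},
  {"slide": [0.26,-0.17,0],"spin": -57,"gripper": 1},
], newtons=50)

```text
t: 0.97
tool_pos: [0.37, -0.37, 0.304]
tool_rot: [2.536, 1.855, 0.002]
contact_force: [-0.5, -0.3, 0.5]
opening: 0.0856
grip_force: 0.0
```

```bash
cat >> h.py <<'E'
from scipy.spatial.transform import Rotation as Ro
def to(P=None,yaw=None):
    o=status.get_obs(); R=Ro.from_rotvec(o["tool_rot"]).as_matrix(); y=np.degrees(np.arctan2(R[1,0],R[0,0]))
    print("t",round(o["t"],2),"tcp",o["tool_pos"].round(4),"yaw",y.round(2),"tilt",np.degrees(np.arccos(-R[2,2])).round(2),"q",o["q"].round(2),"F",o["contact_force"].round(1),"open",round(o["opening"],4),"grip",round(o["grip_force"],1))
    if P is not None: print("  slide",(R.T@(np.array(P)-o["tool_pos"])).round(4),"spin",None if yaw is None else round(-(yaw-y),2))
E
python3 - <<'E'
from h import *
to((.510,-.208,.30),90)
c=Cam("top")
r=c.plane(np.array([(58,75),(268,55),(318,490),(97,515)])/4.2+[270,160],.05)[:,:2]; print(r.round(4),cv2.minAreaRect(r.astype(np.float32)))
E
```

```text
t 0.97 tcp [ 0.37  -0.37   0.304] yaw 72.36 tilt 0.09 q [-0.93 -0.19  1.85  0.    1.49 -0.62] F [-0.5 -0.3  0.5] open 0.0856 grip 0.0
  slide [0.1968 0.0844 0.0044] spin -17.64
[[ 0.674   0.0673]
 [ 0.686  -0.0355]
 [ 0.4726 -0.0611]
 [ 0.4591  0.0437]] ((0.5726295709609985, 0.0037849359214305878), (0.21615196764469147, 0.10568061470985413), 6.673981189727783)
```

Request:
arm_command([
  {"slide": [0.197,0.084,0.004],"spin": -17.6,"gripper": 1},
  {"slide": [0.197,0.084,0.004],"spin": -17.6,"gripper": 1},
  {"slide": [0.197,0.084,0.004],"spin": -17.6,"gripper": 1},
  {"slide": [0.197,0.084,0.004],"spin": -17.6,"gripper": 1},
  {"slide": [0.197,0.084,0.004],"spin": -17.6,"gripper": 1},
  {"slide": [0.197,0.084,0.004],"spin": -17.6,"gripper": 1},
  {"slide": [0.197,0.084,0.004],"spin": -17.6,"gripper": 1},
  {"slide": [0.197,0.084,0.004],"spin": -17.6,"gripper": 1},
])

```text
t: 1.68
tool_pos: [0.5089, -0.2126, 0.2997]
tool_rot: [-2.232, -2.21, 0.001]
contact_force: [-0.8, -0.2, -0.1]
opening: 0.0853
grip_force: 0.0
```

Run:
```python
from h import *
to((.510,-.208,.18),90)
c=Cam("side"); cv2.imwrite("pics/s1.png",c.im[60:300,320:560,::-1].repeat(2,0).repeat(2,1))
p=status.get_obs()["tool_pos"]; print(c.proj([p,p-[0,0,.073],[.510,-.208,.143]]))
```

```text
t 1.68 tcp [ 0.5089 -0.2126  0.2997] yaw 89.43 tilt 0.05 q [-0.53 -0.12  1.79 -0.    1.47 -0.52] F [-0.8 -0.2 -0.1] open 0.0853 grip 0.0
  slide [0.0047 0.0012 0.1197] spin -0.57
[[427.58730107 107.98077939]
 [423.13398786 141.83114121]
 [416.32144503 178.52368532]]
```

View pics/s1.png

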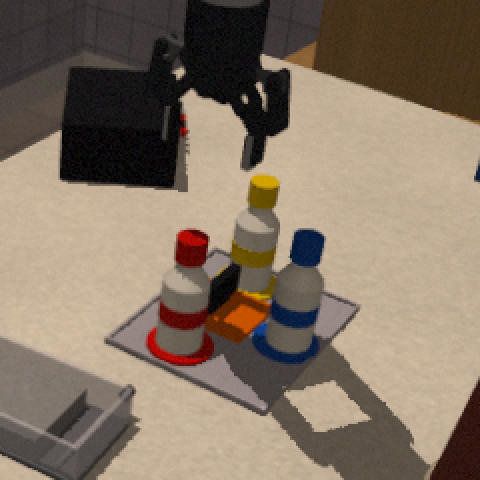

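The side view shows the gripper above the red cap (at about (192,248) in the crop), with all the bottles upright. I'll descend.

Request:
arm_command([
  {"slide": [0,0,0.04],"spin": 0,"gripper": 1},
  {"slide": [0,0,0.075],"spin": 0,"gripper": 1},
  {"slide": [0,0,0.1],"spin": 0,"gripper": 1},
  {"slide": [0,0,0.12],"spin": 0,"gripper": 1},
  {"slide": [0,0,0.12],"spin": 0,"gripper": 1},
  {"slide": [0,0,0.12],"spin": 0,"gripper": 1},
])

```text
t: 2.23
tool_pos: [0.5077, -0.2134, 0.179]
tool_rot: [-2.234, -2.206, 0.001]
contact_force: [-0.2, -0.1, 0.4]
opening: 0.0855
grip_force: 0.0
```

Run:
```python
from h import *
c=Cam("top"); s=Cam("side"); to((.510,-.208,.18),90)
a=np.hstack([c.im[210:340,370:540],s.im[130:260,360:530]])[:,:,::-1]; cv2.imwrite("pics/t1.png",a.repeat(2,0).repeat(2,1))
```

```text
t 2.33 tcp [ 0.5095 -0.2138  0.1819] yaw 89.33 tilt 0.18 q [-0.53 -0.01  1.89 -0.    1.26 -0.52] F [-0.3  0.2 -0.4] open 0.0853 grip 0.0
  slide [0.0058 0.0004 0.0019] spin -0.67
```

View pics/t1.png

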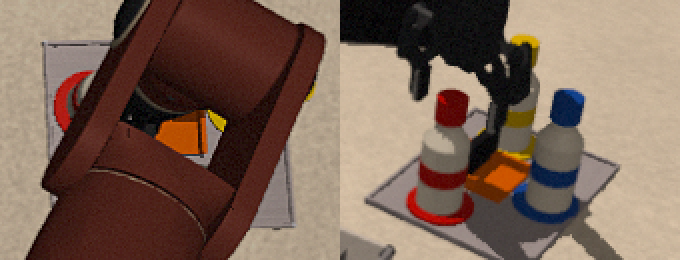

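The top view is blocked by the arm. In the side view the fingers are around or behind the red cap at crop (452,105). I'll check the offsets numerically.

Run:
```python
from h import *
s=Cam("side"); 
print(np.mean([ (Cam("side") and status.get_obs()["tool_pos"]) for _ in range(5)],0).round(4))
for z in(.11,.122,.135):
  print(z,s.proj([[.5090,-.2133,z],[.509+.0428,-.2133,z],[.509-.0428,-.2133,z]]).round(1).tolist())
print(s.proj([[.511,-.210,.128],[.510,-.208,.142]]).round(1))
dk=cv2.inRange(s.im,(0,0,0),(45,45,45)); c=s.im[130:260,375:475,::-1]; cv2.imwrite("pics/s2.png",cv2.resize(c,None,fx=5,fy=4.5*1.02,interpolation=cv2.INTER_CUBIC))
```

```text
[ 0.5098 -0.213   0.1818]
0.11 [[416.3, 191.1], [399.5, 183.9], [433.6, 198.6]]
0.122 [[416.9, 186.3], [400.1, 179.1], [434.4, 193.7]]
0.135 [[417.6, 181.0], [400.6, 173.9], [435.2, 188.4]]
[[415.6 184.1]
 [416.3 178.9]]
```

View pics/s2.png

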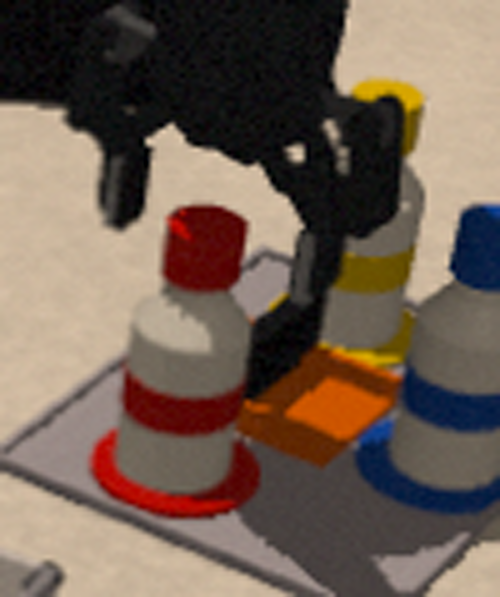

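In the crop the tips are at (122,225) and (303,305), straddling the red cap, and they match the predicted positions. I'll nudge 3–4 mm in +y and close.

Request:
arm_command([
  {"slide": [0.003,0.001,0],"spin": 0,"gripper": 1},
  {"slide": [0.003,0.001,0],"spin": 0,"gripper": 1},
  {"slide": [0.003,0.001,0],"spin": 0,"gripper": -1},
  {"slide": [0.003,0.001,0],"spin": 0,"gripper": -1},
  {"slide": [0.003,0.001,0],"spin": 0,"gripper": -1},
  {"slide": [0.003,0.001,0],"spin": 0,"gripper": -1},
  {"slide": [0.003,0.001,0],"spin": 0,"gripper": -1},
  {"slide": [0.003,0.001,0],"spin": 0,"gripper": -1},
])

```text
t: 3.3
tool_pos: [0.5102, -0.2094, 0.18]
tool_rot: [2.232, 2.21, 0.001]
contact_force: [0.4, 0.2, -0.1]
opening: 0.0326
grip_force: 49.7
```

Request:
arm_command([
  {"slide": [0,0,0],"spin": 0,"gripper": -1},
  {"slide": [0,0,0],"spin": 0,"gripper": -1},
  {"slide": [0,0,0],"spin": 0,"gripper": -1},
])

```text
t: 3.55
tool_pos: [0.5103, -0.2094, 0.1801]
tool_rot: [2.232, 2.21, 0.001]
contact_force: [1.9, 0.2, 0.2]
opening: 0.0331
grip_force: 49.7
```

Request:
arm_command([
  {"slide": [0,0,-0.02],"spin": 0,"gripper": -1},
  {"slide": [0,0,-0.055],"spin": 0,"gripper": -1},
  {"slide": [0.01,0,-0.085],"spin": 0,"gripper": -1},
  {"slide": [0.035,0,-0.09],"spin": 0,"gripper": -1},
  {"slide": [0.07,0,-0.09],"spin": 0,"gripper": -1},
  {"slide": [0.11,0,-0.09],"spin": 0,"gripper": -1},
  {"slide": [0.15,0,-0.09],"spin": 0,"gripper": -1},
  {"slide": [0.19,0,-0.09],"spin": 0,"gripper": -1},
])

```text
t: 4.22
tool_pos: [0.511, -0.0178, 0.2691]
tool_rot: [-2.233, -2.208, 0.002]
contact_force: [0.3, 0.2, -2.2]
opening: 0.0331
grip_force: 50.3
```

Request:
arm_command([
  {"slide": [0.04,0,0],"spin": 0,"gripper": -1},
  {"slide": [0.08,0,0],"spin": 0,"gripper": -1},
  {"slide": [0.12,-0.001,0],"spin": 0,"gripper": -1},
  {"slide": [0.16,-0.001,0],"spin": 0,"gripper": -1},
  {"slide": [0.2,-0.002,0],"spin": 0,"gripper": -1},
  {"slide": [0.24,-0.002,0],"spin": 0,"gripper": -1},
  {"slide": [0.28,-0.003,0],"spin": 0,"gripper": -1},
  {"slide": [0.31,-0.003,0],"spin": 0,"gripper": -1},
])

```text
t: 4.88
tool_pos: [0.5108, 0.2934, 0.2688]
tool_rot: [-2.23, -2.211, 0.003]
contact_force: [0.7, -0.3, -2.0]
opening: 0.0328
grip_force: 50.2
```

Request:
arm_command([
  {"slide": [0.025,0,0],"spin": 0,"gripper": -1},
  {"slide": [0.04,0,0],"spin": 0,"gripper": -1},
  {"slide": [0.042,0,0],"spin": 0,"gripper": -1},
  {"slide": [0.042,0,0],"spin": 0,"gripper": -1},
  {"slide": [0.042,0,0],"spin": 0,"gripper": -1},
])

```text
t: 5.3
tool_pos: [0.5124, 0.3316, 0.2694]
tool_rot: [2.233, 2.209, -0.003]
contact_force: [0.0, 0.0, -1.4]
opening: 0.0331
grip_force: 50.2
```

Run:
```python
from h import *
print(np.mean([ (Cam("side") and status.get_obs()["tool_pos"]) for _ in range(4)],0).round(4)); to()
s=Cam("side"); t=Cam("top"); print([x[1] for x in blobs(s.mask(*COL["red"]),60)])
cv2.imwrite("pics/s3.png",np.hstack([t.im[180:480,100:420],s.im[180:480,100:420]])[:,:,::-1])
```

```text
[0.5127 0.3314 0.2698]
t 5.5 tcp [0.5127 0.3315 0.27  ] yaw 89.34 tilt 0.01 q [ 0.45  0.04  1.68 -0.    1.42  0.46] F [-0.2 -0.1 -2.6] open 0.0329 grip 50.2
[array([419.4,  52.1]), array([220.6,  58.8]), array([409.7, 231.7]), array([621.4, 265.2]), array([206. , 283.5]), array([217.8, 329.9]), array([551.2, 392. ])]
```

View pics/s3.png

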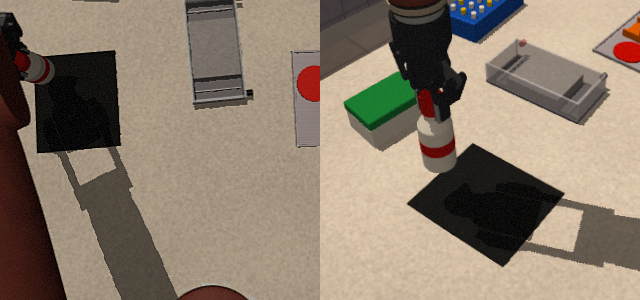

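The bottle hangs upright over the mat's far-left part; in the side crop the bottle is at (437,140) and the mat at (487,205). I'll lower it.

Request:
arm_command([
  {"slide": [0,0,0.03],"spin": 0,"gripper": -1},
  {"slide": [0,0,0.06],"spin": 0,"gripper": -1},
  {"slide": [0,0,0.08],"spin": 0,"gripper": -1},
  {"slide": [0,0,0.087],"spin": 0,"gripper": -1},
  {"slide": [0,0,0.089],"spin": 0,"gripper": -1},
  {"slide": [0,0,0.09],"spin": 0,"gripper": -1},
  {"slide": [0,0,0.09],"spin": 0,"gripper": -1},
  {"slide": [0,0,0.09],"spin": 0,"gripper": -1},
])

```text
t: 6.27
tool_pos: [0.5136, 0.3331, 0.1822]
tool_rot: [2.232, 2.209, 0.005]
contact_force: [0.2, -0.3, -2.8]
opening: 0.0329
grip_force: 50.1
```

Request:
arm_command([
  {"slide": [0,0,0.001],"spin": 0,"gripper": -1},
  {"slide": [0,0,0.001],"spin": 0,"gripper": -1},
])

```text
t: 6.43
tool_pos: [0.5129, 0.3329, 0.1801]
tool_rot: [2.232, 2.21, 0.003]
contact_force: [0.2, -0.1, -1.9]
opening: 0.0329
grip_force: 50.1
```

Request:
arm_command([
  {"slide": [0,0,0.001],"spin": 0,"gripper": -1},
  {"slide": [0,0,0.001],"spin": 0,"gripper": -1},
])

```text
t: 6.6
tool_pos: [0.5125, 0.3327, 0.1781]
tool_rot: [2.232, 2.21, 0.0]
contact_force: [-0.7, 0.0, -2.9]
opening: 0.0328
grip_force: 50.1
```

Request:
arm_command([
  {"slide": [0,0,0.001],"spin": 0,"gripper": -1},
  {"slide": [0,0,0.001],"spin": 0,"gripper": -1},
])

```text
t: 6.77
tool_pos: [0.5123, 0.3326, 0.1767]
tool_rot: [-2.232, -2.21, 0.001]
contact_force: [-0.8, -0.4, -2.5]
opening: 0.0327
grip_force: 50.1
```

Request:
arm_command([
  {"slide": [0,0,0.001],"spin": 0,"gripper": -1},
  {"slide": [0,0,0.001],"spin": 0,"gripper": -1},
])

```text
t: 6.93
tool_pos: [0.5124, 0.3326, 0.1756]
tool_rot: [-2.232, -2.21, 0.001]
contact_force: [-0.5, 0.3, -2.8]
opening: 0.033
grip_force: 50.1
```

Request:
arm_command([
  {"slide": [0,0,0.001],"spin": 0,"gripper": -1},
  {"slide": [0,0,0.001],"spin": 0,"gripper": -1},
])

```text
t: 7.1
tool_pos: [0.5126, 0.3328, 0.1751]
tool_rot: [2.232, 2.21, 0.0]
contact_force: [0.4, -1.1, -2.2]
opening: 0.0328
grip_force: 50.3
```

Run:
```python
from h import *
s=Cam("side"); s=Cam("side");to(); cv2.imwrite("pics/s4.png",s.im[230:350,150:310,::-1].repeat(4,0).repeat(4,1))
```

```text
t 7.2 tcp [0.5126 0.3327 0.1751] yaw 89.42 tilt 0.02 q [0.45 0.13 1.75 0.   1.26 0.46] F [-0.1  0.5 -1. ] open 0.0329 grip 50.3
```

View pics/s4.png

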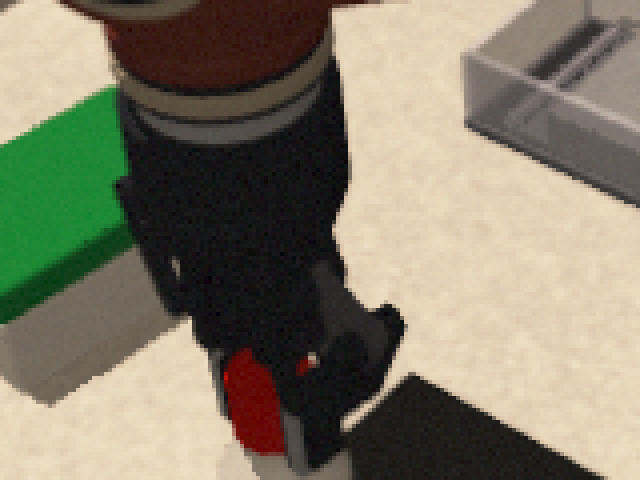

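The crop was too high and shows only the cap in the fingers. I'll check with averaged force instead.

Request:
arm_command([
  {"slide": [0,0,0.001],"spin": 0,"gripper": -1},
  {"slide": [0,0,0.001],"spin": 0,"gripper": -1},
  {"slide": [0,0,0.001],"spin": 0,"gripper": -1},
])

```text
t: 7.45
tool_pos: [0.5128, 0.3329, 0.175]
tool_rot: [2.232, 2.21, 0.001]
contact_force: [-1.7, -1.4, 4.5]
opening: 0.033
grip_force: 50.8
```

Run:
```python
from h import *
r=[]
for _ in range(6):
    s=Cam("side"); o=status.get_obs(); r.append(np.r_[o["tool_pos"],o["contact_force"]])
print(np.mean(r,0).round(4)); print(s.proj([.5126,.3327,.003]))
for x in blobs(s.mask(*COL["red"]),60): print(x[0],x[1])
```

```text
[ 0.5128  0.3329  0.1749 -1.7066 -0.2075  5.7897]
[[225.86043053 379.33132073]]
[  147     1   474   185 18850] [421.9  97.5]
[617   0  23  58 563] [631.6  24. ]
[393 222  34  21 562] [409.8 231.7]
[613 255  18  26 147] [619.8 267.7]
[206 317  15  27 250] [212.9 331.2]
[207 360  33  19 252] [224.  371.5]
[535 365  40  53 992] [551.5 392.1]
```

The foot reached the mat at TCP z of about 0.175, so the cap-to-foot offset is 0.172. Now I'll release, lift and go to yellow.

Request:
arm_command([
  {"slide": [0,0,-0.001],"spin": 0,"gripper": 1},
  {"slide": [0,0,-0.001],"spin": 0,"gripper": 1},
  {"slide": [0,0,-0.001],"spin": 0,"gripper": 1},
  {"slide": [0,0,-0.001],"spin": 0,"gripper": 1},
  {"slide": [0,0,-0.001],"spin": 0,"gripper": 1},
  {"slide": [0,0,-0.001],"spin": 0,"gripper": 1},
])

```text
t: 8.25
tool_pos: [0.5124, 0.3326, 0.1747]
tool_rot: [-2.233, -2.21, 0.0]
contact_force: [-0.3, -0.0, -0.2]
opening: 0.0851
grip_force: 0.0
```

Request:
arm_command([
  {"slide": [0,0,-0.03],"spin": -0.6,"gripper": 1},
  {"slide": [0,0,-0.07],"spin": -0.6,"gripper": 1},
  {"slide": [0,0,-0.105],"spin": -0.6,"gripper": 1},
  {"slide": [0,0,-0.105],"spin": -0.6,"gripper": 1},
  {"slide": [0,0,-0.105],"spin": -0.6,"gripper": 1},
])

```text
t: 8.67
tool_pos: [0.5138, 0.3334, 0.2839]
tool_rot: [2.219, 2.22, 0.01]
contact_force: [0.1, -0.6, -1.5]
opening: 0.0858
grip_force: 0.0
```

```bash
cat > av.py <<'E'
from h import *
def av(P=None,n=4):
    r=[]
    for _ in range(n):
        imaging.get_image("side"); o=status.get_obs(); r.append(np.r_[o["tool_pos"],o["contact_force"]])
    m=np.mean(r,0).round(4); to(); print("mean",m)
    if P is not None:
        R=Ro.from_rotvec(o["tool_rot"]).as_matrix(); print("slide",(R.T@(np.array(P)-m[:3])).round(4))
E
python3 - <<'E'
from av import *
av((.516,-.372,.279))
E
```

```text
t 8.87 tcp [0.5117 0.3323 0.2776] yaw 90.03 tilt 0.21 q [0.45 0.04 1.67 0.   1.43 0.45] F [-0.1 -0.4 -0.7] open 0.0852 grip 0.0
mean [ 0.5121  0.3325  0.2789 -0.1235 -0.0191 -0.7604]
slide [-0.7045  0.0036  0.001 ]
```

Request:
arm_command([
  {"slide": [-0.32,0.002,0],"spin": 0,"gripper": 1},
  {"slide": [-0.32,0.002,0],"spin": 0,"gripper": 1},
  {"slide": [-0.32,0.002,0],"spin": 0,"gripper": 1},
  {"slide": [-0.32,0.002,0],"spin": 0,"gripper": 1},
  {"slide": [-0.32,0.002,0],"spin": 0,"gripper": 1},
  {"slide": [-0.32,0.002,0],"spin": 0,"gripper": 1},
  {"slide": [-0.32,0.002,0],"spin": 0,"gripper": 1},
  {"slide": [-0.32,0.002,0],"spin": 0,"gripper": 1},
])

```text
t: 9.53
tool_pos: [0.5136, 0.0098, 0.278]
tool_rot: [-2.222, -2.219, 0.004]
contact_force: [1.2, -0.6, -0.5]
opening: 0.085
grip_force: 0.0
```

Request:
arm_command([
  {"slide": [-0.32,0.002,0],"spin": 0,"gripper": 1},
  {"slide": [-0.32,0.002,0],"spin": 0,"gripper": 1},
  {"slide": [-0.32,0.002,0],"spin": 0,"gripper": 1},
  {"slide": [-0.32,0.002,0],"spin": 0,"gripper": 1},
  {"slide": [-0.32,0.002,0],"spin": 0,"gripper": 1},
  {"slide": [-0.32,0.002,0],"spin": 0,"gripper": 1},
  {"slide": [-0.32,0.002,0],"spin": 0,"gripper": 1},
  {"slide": [-0.32,0.002,0],"spin": 0,"gripper": 1},
])

```text
t: 10.2
tool_pos: [0.5156, -0.3104, 0.2778]
tool_rot: [-2.222, -2.218, 0.002]
contact_force: [-0.5, 1.2, -0.2]
opening: 0.0852
grip_force: 0.0
```

Request:
arm_command([
  {"slide": [-0.035,0,0],"spin": 0,"gripper": 1},
  {"slide": [-0.06,0,0],"spin": 0,"gripper": 1},
  {"slide": [-0.064,0,0],"spin": 0,"gripper": 1},
  {"slide": [-0.064,0,0],"spin": 0,"gripper": 1},
])

```text
t: 10.53
tool_pos: [0.516, -0.3724, 0.2777]
tool_rot: [-2.221, -2.217, 0.0]
contact_force: [-0.4, 0.9, -0.2]
opening: 0.0853
grip_force: 0.0
```

Run:
```python
from av import *
av((.516,-.372,.181))
s=Cam("side"); t=Cam("top")
for k in("red","yellow","blue"): print(k,[(list(x[0]),x[1]) for x in blobs(s.mask(*COL[k]),60) if x[0][1]>130 and x[0][0]<500])
cv2.imwrite("pics/p5.png",np.hstack([t.im[180:400,120:440],s.im[130:350,390:500].repeat(2,1)])[:,:,::-1])
```

```text
t 10.73 tcp [ 0.5169 -0.3699  0.2792] yaw 90.1 tilt 0.08 q [-0.74  0.09  1.61  0.    1.44 -0.74] F [-0.4 -0.7  0.3] open 0.0854 grip 0.0
mean [ 0.5166 -0.3703  0.2786  0.1012 -0.0541 -0.209 ]
slide [-0.0018 -0.0005  0.0976]
red [([np.int32(393), np.int32(222), np.int32(34), np.int32(21), np.int32(563)], array([409.8, 231.7])), ([np.int32(494), np.int32(280), np.int32(98), np.int32(71), np.int32(1492)], array([543.7, 327.4])), ([np.int32(206), np.int32(315), np.int32(23), np.int32(28), np.int32(503)], array([216.9, 328.2])), ([np.int32(207), np.int32(360), np.int32(32), np.int32(19), np.int32(235)], array([223.8, 371.7]))]
yellow [([np.int32(444), np.int32(148), np.int32(15), np.int32(17), np.int32(202)], array([451.2, 155.6])), ([np.int32(435), np.int32(180), np.int32(23), np.int32(14), np.int32(173)], array([445.4, 188. ]))]
blue [([np.int32(220), np.int32(158), np.int32(83), np.int32(64), np.int32(2398)], array([261.2, 191.6])), ([np.int32(465), np.int32(175), np.int32(17), np.int32(18), np.int32(240)], array([473. , 183.6])), ([np.int32(456), np.int32(211), np.int32(23), np.int32(13), np.int32(163)], array([466., 218.])), ([np.int32(446), np.int32(222), np.int32(33), np.int32(20), np.int32(210)], array([459.7, 233.8]))]
```

View pics/p5.png

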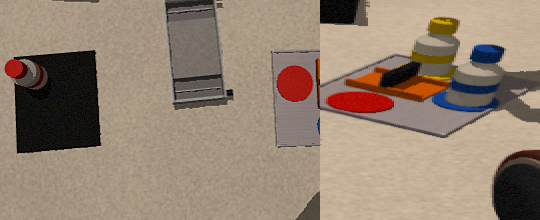

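The red bottle stands on the mat (bottle at (30,75) in the left crop) and its coaster is now fully visible. Next I'll grip and carry yellow.

Request:
arm_command([
  {"slide": [-0.001,0,0.035],"spin": 0,"gripper": 1},
  {"slide": [-0.001,0,0.07],"spin": 0,"gripper": 1},
  {"slide": [-0.001,0,0.09],"spin": 0,"gripper": 1},
  {"slide": [-0.001,0,0.098],"spin": 0,"gripper": 1},
  {"slide": [-0.001,0,0.098],"spin": 0,"gripper": 1},
  {"slide": [-0.001,0,0.098],"spin": 0,"gripper": 1},
])

```text
t: 11.33
tool_pos: [0.5173, -0.3722, 0.1829]
tool_rot: [2.219, 2.222, 0.0]
contact_force: [-0.1, 0.4, 0.2]
opening: 0.0856
grip_force: 0.0
```

Request:
arm_command([
  {"slide": [0,0,0],"spin": 0,"gripper": -1},
  {"slide": [0,0,0],"spin": 0,"gripper": -1},
  {"slide": [0,0,0],"spin": 0,"gripper": -1},
  {"slide": [0,0,0],"spin": 0,"gripper": -1},
  {"slide": [0,0,0],"spin": 0,"gripper": -1},
  {"slide": [0,0,0],"spin": 0,"gripper": -1},
  {"slide": [0,0,0],"spin": 0,"gripper": -1},
  {"slide": [0,0,0],"spin": 0,"gripper": -1},
])

```text
t: 12.0
tool_pos: [0.5172, -0.3728, 0.1833]
tool_rot: [2.22, 2.221, -0.0]
contact_force: [-1.1, 0.2, 4.9]
opening: 0.0327
grip_force: 49.5
```

Request:
arm_command([
  {"slide": [0,0,-0.02],"spin": 0,"gripper": -1},
  {"slide": [0,0,-0.055],"spin": 0,"gripper": -1},
  {"slide": [0,0,-0.09],"spin": 0,"gripper": -1},
  {"slide": [0,0,-0.09],"spin": 0,"gripper": -1},
  {"slide": [0,0,-0.09],"spin": 0,"gripper": -1},
])

```text
t: 12.42
tool_pos: [0.5176, -0.373, 0.2745]
tool_rot: [2.217, 2.218, 0.001]
contact_force: [0.7, 0.5, -3.1]
opening: 0.0329
grip_force: 50.3
```

Run:
```python
from av import *
av((.513,.242,.275))
t=Cam("top");s=Cam("side")
for c in(t,s):
    b=max([x for x in blobs(c.mask((0,130,60),(6,255,255)),100) if 390<x[0][0]<430 and 215<x[0][1]<260],key=lambda x:x[0][4])
    P=np.argwhere(b[2])[:,::-1]
    for z in(.008,): print(b[0],c.plane([b[1]],z).round(4),cv2.minEnclosingCircle(c.plane(P,z)[:,:2].astype(np.float32)))
```

```text
t 12.62 tcp [ 0.5159 -0.3715  0.2687] yaw 90.03 tilt 0.29 q [-0.74  0.1   1.62  0.    1.42 -0.74] F [-0.1 -0.6 -2.7] open 0.0328 grip 50.3
mean [ 0.5162 -0.3718  0.2698 -0.1926 -0.2226 -2.8085]
slide [ 0.6138 -0.0029 -0.0031]
[ 397  245   36   37 1026] [[ 0.5072 -0.2082  0.008 ]] ((0.5071971416473389, -0.20803435146808624), 0.038090527057647705)
[393 222  34  21 569] [[ 0.5071 -0.2056  0.008 ]] ((0.5058938264846802, -0.2081630825996399), 0.04046699404716492)
```

Request:
arm_command([
  {"slide": [0.02,0,0],"spin": 0,"gripper": -1},
  {"slide": [0.05,0,0],"spin": 0,"gripper": -1},
  {"slide": [0.09,0,0],"spin": 0,"gripper": -1},
  {"slide": [0.13,0,0],"spin": 0,"gripper": -1},
  {"slide": [0.17,0,0],"spin": 0,"gripper": -1},
  {"slide": [0.21,-0.001,0],"spin": 0,"gripper": -1},
  {"slide": [0.25,-0.001,0],"spin": 0,"gripper": -1},
  {"slide": [0.29,-0.001,0],"spin": 0,"gripper": -1},
])

```text
t: 13.38
tool_pos: [0.5149, -0.0804, 0.2708]
tool_rot: [-2.22, -2.221, 0.001]
contact_force: [1.1, -0.4, -1.7]
opening: 0.0328
grip_force: 50.2
```

Request:
arm_command([
  {"slide": [0.04,0,0],"spin": 0,"gripper": -1},
  {"slide": [0.08,0,0],"spin": 0,"gripper": -1},
  {"slide": [0.12,0,0],"spin": 0,"gripper": -1},
  {"slide": [0.16,-0.001,0],"spin": 0,"gripper": -1},
  {"slide": [0.2,-0.001,0],"spin": 0,"gripper": -1},
  {"slide": [0.24,-0.002,0],"spin": 0,"gripper": -1},
  {"slide": [0.28,-0.002,0],"spin": 0,"gripper": -1},
  {"slide": [0.305,-0.002,0],"spin": 0,"gripper": -1},
])

```text
t: 14.05
tool_pos: [0.5125, 0.2259, 0.2708]
tool_rot: [-2.217, -2.223, 0.001]
contact_force: [0.5, -1.2, -2.0]
opening: 0.033
grip_force: 50.2
```

Request:
arm_command([
  {"slide": [0.015,0,0],"spin": 0,"gripper": -1},
  {"slide": [0.019,0,0],"spin": 0,"gripper": -1},
  {"slide": [0.019,0,0.02],"spin": 0,"gripper": -1},
  {"slide": [0.019,0,0.05],"spin": 0,"gripper": -1},
  {"slide": [0.019,0,0.075],"spin": 0,"gripper": -1},
  {"slide": [0.019,0,0.085],"spin": 0,"gripper": -1},
  {"slide": [0.019,0,0.09],"spin": 0,"gripper": -1},
  {"slide": [0.019,0,0.09],"spin": 0,"gripper": -1},
])

```text
t: 14.72
tool_pos: [0.5131, 0.2409, 0.1807]
tool_rot: [-2.221, -2.22, 0.004]
contact_force: [0.6, -0.4, -0.9]
opening: 0.0326
grip_force: 50.2
```

Request:
arm_command([
  {"slide": [0,0,0.001],"spin": 0,"gripper": -1},
  {"slide": [0,0,0.002],"spin": 0,"gripper": -1},
  {"slide": [0,0,0.003],"spin": 0,"gripper": -1},
  {"slide": [0,0,0.003],"spin": 0,"gripper": -1},
])

```text
t: 15.05
tool_pos: [0.5141, 0.2418, 0.1801]
tool_rot: [2.22, 2.221, 0.003]
contact_force: [0.8, 0.0, -2.5]
opening: 0.0329
grip_force: 50.1
```

Run:
```python
from av import *
av()
```

```text
t 15.25 tcp [0.5137 0.2418 0.1793] yaw 90.03 tilt 0.04 q [0.31 0.03 1.86 0.   1.26 0.31] F [-0.  -0.2 -2.3] open 0.0326 grip 50.2
mean [ 0.5138  0.2418  0.1796 -0.2464 -0.0279 -2.1388]
```

Request:
arm_command([
  {"slide": [0,0,0.001],"spin": 0,"gripper": -1},
  {"slide": [0,0,0.002],"spin": 0,"gripper": -1},
  {"slide": [0,0,0.003],"spin": 0,"gripper": -1},
  {"slide": [0,0,0.003],"spin": 0,"gripper": -1},
])

```text
t: 15.58
tool_pos: [0.5141, 0.2421, 0.1783]
tool_rot: [2.221, 2.222, 0.001]
contact_force: [-4.2, -0.9, 8.9]
opening: 0.0322
grip_force: 51.5
```

Request:
arm_command([
  {"slide": [0,0,0.001],"spin": 0,"gripper": -1},
  {"slide": [0,0,0.001],"spin": 0,"gripper": -1},
  {"slide": [0,0,0.001],"spin": 0,"gripper": -1},
])

```text
t: 15.83
tool_pos: [0.5142, 0.2422, 0.1783]
tool_rot: [2.22, 2.222, 0.002]
contact_force: [-5.2, -1.4, 12.7]
opening: 0.0328
grip_force: 52.0
```

Request:
arm_command([
  {"slide": [0,0,0.001],"spin": 0,"gripper": -1},
  {"slide": [0,0,0.001],"spin": 0,"gripper": -1},
  {"slide": [0,0,0.001],"spin": 0,"gripper": -1},
])

```text
t: 16.08
tool_pos: [0.5144, 0.2423, 0.1783]
tool_rot: [2.221, 2.222, 0.002]
contact_force: [-7.4, -2.2, 16.1]
opening: 0.0321
grip_force: 52.5
```

Request:
arm_command([
  {"slide": [0,0,-0.004],"spin": 0,"gripper": -1},
  {"slide": [0,0,-0.004],"spin": 0,"gripper": 1},
  {"slide": [0,0,-0.004],"spin": 0,"gripper": 1},
  {"slide": [0,0,-0.004],"spin": 0,"gripper": 1},
  {"slide": [0,0,-0.004],"spin": 0,"gripper": 1},
  {"slide": [0,0,-0.004],"spin": 0,"gripper": 1},
  {"slide": [0,0,-0.004],"spin": 0,"gripper": 1},
  {"slide": [0,0,-0.004],"spin": 0,"gripper": 1},
])

```text
t: 16.75
tool_pos: [0.5135, 0.2416, 0.1777]
tool_rot: [-2.221, -2.222, 0.0]
contact_force: [0.3, 0.2, -0.9]
opening: 0.0852
grip_force: 0.0
```

Request:
arm_command([
  {"slide": [0,0,-0.035],"spin": 0,"gripper": 1},
  {"slide": [0,0,-0.07],"spin": 0,"gripper": 1},
  {"slide": [0,0,-0.1],"spin": 0,"gripper": 1},
  {"slide": [-0.04,-0.005,-0.1],"spin": 0,"gripper": 1},
  {"slide": [-0.08,-0.01,-0.1],"spin": 0,"gripper": 1},
  {"slide": [-0.12,-0.02,-0.1],"spin": 0,"gripper": 1},
  {"slide": [-0.16,-0.03,-0.1],"spin": 0,"gripper": 1},
  {"slide": [-0.2,-0.04,-0.1],"spin": 0,"gripper": 1},
])

```text
t: 17.42
tool_pos: [0.4729, 0.0402, 0.278]
tool_rot: [2.22, 2.223, 0.0]
contact_force: [0.8, -0.5, -0.0]
opening: 0.0854
grip_force: 0.0
```

Request:
arm_command([
  {"slide": [-0.32,-0.05,0],"spin": 0,"gripper": 1},
  {"slide": [-0.32,-0.05,0],"spin": 0,"gripper": 1},
  {"slide": [-0.32,-0.05,0],"spin": 0,"gripper": 1},
  {"slide": [-0.32,-0.05,0],"spin": 0,"gripper": 1},
  {"slide": [-0.32,-0.05,0],"spin": 0,"gripper": 1},
  {"slide": [-0.32,-0.05,0],"spin": 0,"gripper": 1},
  {"slide": [-0.32,-0.05,0],"spin": 0,"gripper": 1},
  {"slide": [-0.32,-0.05,0],"spin": 0,"gripper": 1},
])

```text
t: 18.08
tool_pos: [0.4228, -0.2812, 0.2781]
tool_rot: [2.222, 2.219, -0.001]
contact_force: [1.1, 0.0, 0.4]
opening: 0.0852
grip_force: 0.0
```

Run:
```python
from av import *
av((.420,-.296,.181))
s=Cam("side"); t=Cam("top")
cv2.imwrite("pics/p6.png",np.hstack([t.im[180:400,120:440],s.im[130:400,180:500][25:245]])[:,:,::-1])
b=[x for x in blobs(t.mask(*COL["yellow"]),100) if x[0][1]>200]
for x in b: print(x[0],x[1])
```

```text
t 18.28 tcp [ 0.4234 -0.279   0.2777] yaw 89.91 tilt 0.05 q [-0.73 -0.22  1.91  0.    1.45 -0.73] F [-0.1  0.9  0.2] open 0.0853 grip 0.0
mean [ 0.4228 -0.2817  0.2779 -0.4646 -0.0515 -0.2335]
slide [-0.0144 -0.0028  0.0969]
[173 240  20  18 271] [182.3 248.7]
[473 243  33  29 363] [484.8 254.1]
```

View pics/p6.png

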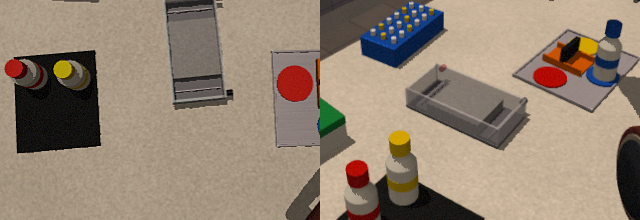

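Red and yellow stand on the mat at top-crop (25,72) and (70,72), and only blue remains on the tray. I'll grip blue.

Request:
arm_command([
  {"slide": [-0.014,-0.003,0.02],"spin": 0,"gripper": 1},
  {"slide": [-0.014,-0.003,0.055],"spin": 0,"gripper": 1},
  {"slide": [-0.014,-0.003,0.085],"spin": 0,"gripper": 1},
  {"slide": [-0.014,-0.003,0.097],"spin": 0,"gripper": 1},
  {"slide": [-0.014,-0.003,0.097],"spin": 0,"gripper": 1},
  {"slide": [-0.014,-0.003,0.097],"spin": 0,"gripper": 1},
])

```text
t: 18.88
tool_pos: [0.4212, -0.2915, 0.1812]
tool_rot: [-2.219, -2.223, -0.0]
contact_force: [0.1, -0.6, 0.3]
opening: 0.0852
grip_force: 0.0
```

Request:
arm_command([
  {"slide": [0,0,0],"spin": 0,"gripper": -1},
  {"slide": [0,0,0],"spin": 0,"gripper": -1},
  {"slide": [0,0,0],"spin": 0,"gripper": -1},
  {"slide": [0,0,0],"spin": 0,"gripper": -1},
  {"slide": [0,0,0],"spin": 0,"gripper": -1},
  {"slide": [0,0,0],"spin": 0,"gripper": -1},
  {"slide": [0,0,0],"spin": 0,"gripper": -1},
  {"slide": [0,0,0],"spin": 0,"gripper": -1},
])

```text
t: 19.55
tool_pos: [0.4212, -0.293, 0.1824]
tool_rot: [2.22, 2.221, -0.001]
contact_force: [-2.1, 0.8, 7.3]
opening: 0.0324
grip_force: 49.3
```

Request:
arm_command([
  {"slide": [0,0,-0.02],"spin": 0,"gripper": -1},
  {"slide": [0,0,-0.055],"spin": 0,"gripper": -1},
  {"slide": [0,0,-0.09],"spin": 0,"gripper": -1},
  {"slide": [0,0,-0.09],"spin": 0,"gripper": -1},
  {"slide": [0,0,-0.09],"spin": 0,"gripper": -1},
])

```text
t: 19.97
tool_pos: [0.4216, -0.2931, 0.2734]
tool_rot: [2.217, 2.218, 0.001]
contact_force: [-1.0, 0.7, -2.9]
opening: 0.0327
grip_force: 50.3
```

Run:
```python
from av import *
av((.418,.285,.268))
```

```text
t 20.17 tcp [ 0.42   -0.2916  0.2683] yaw 90.02 tilt 0.25 q [-0.75 -0.2   1.91  0.    1.43 -0.75] F [-0.9 -0.4 -1.8] open 0.0328 grip 50.3
mean [ 0.4203 -0.2919  0.2693 -0.446  -0.302  -2.2033]
slide [ 0.5769 -0.0021  0.003 ]
```

Request:
arm_command([
  {"slide": [0.02,0,0],"spin": 0,"gripper": -1},
  {"slide": [0.05,0,0],"spin": 0,"gripper": -1},
  {"slide": [0.09,0,0],"spin": 0,"gripper": -1},
  {"slide": [0.13,0,0],"spin": 0,"gripper": -1},
  {"slide": [0.17,0,0],"spin": 0,"gripper": -1},
  {"slide": [0.21,-0.001,0],"spin": 0,"gripper": -1},
  {"slide": [0.25,-0.001,0],"spin": 0,"gripper": -1},
  {"slide": [0.29,-0.001,0],"spin": 0,"gripper": -1},
])

```text
t: 20.83
tool_pos: [0.4184, -0.0005, 0.2691]
tool_rot: [-2.22, -2.22, 0.002]
contact_force: [1.3, -0.9, -2.4]
opening: 0.0328
grip_force: 50.2
```

Request:
arm_command([
  {"slide": [0.04,0,0],"spin": 0,"gripper": -1},
  {"slide": [0.08,0,0],"spin": 0,"gripper": -1},
  {"slide": [0.12,0,0],"spin": 0,"gripper": -1},
  {"slide": [0.16,0,0],"spin": 0,"gripper": -1},
  {"slide": [0.2,0,0],"spin": 0,"gripper": -1},
  {"slide": [0.24,-0.001,0],"spin": 0,"gripper": -1},
  {"slide": [0.27,-0.001,0],"spin": 0,"gripper": -1},
  {"slide": [0.285,-0.001,0],"spin": 0,"gripper": -1},
])

```text
t: 21.5
tool_pos: [0.4171, 0.2855, 0.2687]
tool_rot: [-2.216, -2.224, 0.004]
contact_force: [-0.2, -0.6, -1.4]
opening: 0.0326
grip_force: 50.2
```

Request:
arm_command([
  {"slide": [0,0,0],"spin": 0,"gripper": -1},
  {"slide": [0,0,0.03],"spin": 0,"gripper": -1},
  {"slide": [0,0,0.06],"spin": 0,"gripper": -1},
  {"slide": [0,0,0.08],"spin": 0,"gripper": -1},
  {"slide": [0,0,0.088],"spin": 0,"gripper": -1},
  {"slide": [0,0,0.09],"spin": 0,"gripper": -1},
  {"slide": [0,0,0.091],"spin": 0,"gripper": -1},
  {"slide": [0,0,0.091],"spin": 0,"gripper": -1},
])

```text
t: 22.17
tool_pos: [0.4189, 0.2824, 0.1805]
tool_rot: [2.221, 2.221, 0.001]
contact_force: [0.6, 0.2, -1.2]
opening: 0.0329
grip_force: 50.3
```

Request:
arm_command([
  {"slide": [0,0,0.001],"spin": 0,"gripper": -1},
  {"slide": [0,0,0.001],"spin": 0,"gripper": -1},
  {"slide": [0,0,0.001],"spin": 0,"gripper": -1},
  {"slide": [0,0,0.001],"spin": 0,"gripper": -1},
])

```text
t: 22.5
tool_pos: [0.4187, 0.2827, 0.1794]
tool_rot: [2.221, 2.222, 0.001]
contact_force: [0.4, -0.3, -2.1]
opening: 0.0326
grip_force: 50.3
```

Request:
arm_command([
  {"slide": [0,0,0.001],"spin": 0,"gripper": -1},
  {"slide": [0,0,0.001],"spin": 0,"gripper": -1},
  {"slide": [0,0,0.001],"spin": 0,"gripper": -1},
  {"slide": [0,0,0.001],"spin": 0,"gripper": -1},
])

```text
t: 22.83
tool_pos: [0.4185, 0.2827, 0.1779]
tool_rot: [-2.221, -2.222, 0.0]
contact_force: [-0.5, 0.3, -0.6]
opening: 0.033
grip_force: 50.3
```

Request:
arm_command([
  {"slide": [0,0,0.001],"spin": 0,"gripper": -1},
  {"slide": [0,0,0.001],"spin": 0,"gripper": -1},
  {"slide": [0,0,0.001],"spin": 0,"gripper": 1},
  {"slide": [0,0,0],"spin": 0,"gripper": 1},
  {"slide": [0,0,0],"spin": 0,"gripper": 1},
  {"slide": [0,0,0],"spin": 0,"gripper": 1},
  {"slide": [0,0,0],"spin": 0,"gripper": 1},
  {"slide": [0,0,0],"spin": 0,"gripper": 1},
])

```text
t: 23.5
tool_pos: [0.4185, 0.2826, 0.1779]
tool_rot: [2.221, 2.222, 0.0]
contact_force: [0.1, 0.2, -0.3]
opening: 0.0855
grip_force: 0.0
```

Request:
arm_command([
  {"slide": [0,0,-0.035],"spin": 0,"gripper": 1},
  {"slide": [0,0,-0.07],"spin": 0,"gripper": 1},
  {"slide": [0,0,-0.1],"spin": 0,"gripper": 1},
  {"slide": [0,0,-0.1],"spin": 0,"gripper": 1},
  {"slide": [0,0,-0.1],"spin": 0,"gripper": 1},
])

```text
t: 23.92
tool_pos: [0.4195, 0.2831, 0.2807]
tool_rot: [2.22, 2.221, 0.008]
contact_force: [-0.3, -0.4, -0.2]
opening: 0.0853
grip_force: 0.0
```

Run:
```python
from av import *
t=Cam("top");s=Cam("side")
av()
for k in("red","blue","yellow"):
    b=max([x for x in blobs(t.mask(COL[k][0],COL[k][1]),100) if x[0][0]>390 and x[0][1]>220],key=lambda x:x[0][4])
    P=np.argwhere(b[2])[:,::-1]; print(k,b[0],t.plane([b[1]],.008).round(4),cv2.minEnclosingCircle(t.plane(P,.008)[:,:2].astype(np.float32)))
m=t.mask(*COL["orange"]); m[:,:425]=0;m[:225]=0; P=np.argwhere(m>0)[:,::-1]; print("gel",cv2.minAreaRect(t.plane(P,.016)[:,:2].astype(np.float32)))
a=t.im[215:340,375:535,::-1]; b=s.im[160:285,375:535,::-1]
cv2.imwrite("pics/p7.png",cv2.resize(np.hstack([a,b]),(800,312),interpolation=cv2.INTER_CUBIC))
```

```text
t 24.22 tcp [0.4179 0.2823 0.276 ] yaw 90.02 tilt 0.19 q [ 0.45 -0.22  1.92  0.    1.45  0.45] F [ 0.1  0.4 -1.1] open 0.0854 grip 0.0
mean [ 0.4178  0.2823  0.2759 -0.1588 -0.323  -0.2865]
red [ 397  246   36   36 1015] [[ 0.507 -0.208  0.008]] ((0.5073336362838745, -0.20793969929218292), 0.03798503056168556)
blue [ 438  288   37   35 1032] [[ 0.4199 -0.2914  0.008 ]] ((0.4193018972873688, -0.29141584038734436), 0.03803686052560806)
yellow [473 243  36  37 998] [[ 0.5138 -0.3684  0.008 ]] ((0.5140986442565918, -0.36746954917907715), 0.038119684904813766)
gel ((0.5089951753616333, -0.28963616490364075), (0.0983816608786583, 0.07198957353830338), 1.1476551294326782)
```

View pics/p7.png

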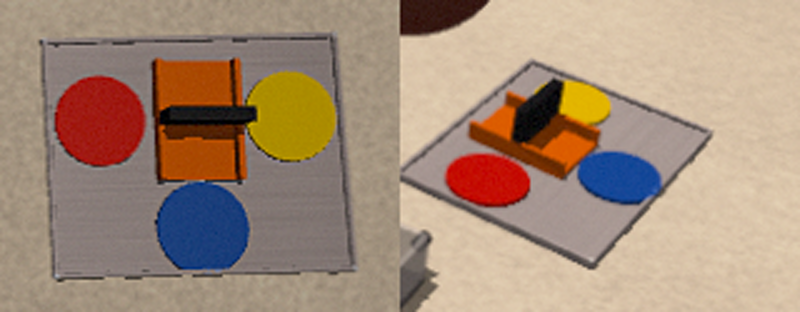

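The tray is clear of bottles, and the coasters and comb are fully visible; the comb is at top-crop (208,115). Next I'll fetch the gel tray.

Request:
arm_command([
  {"slide": [-0.32,0.05,0],"spin": -1.2,"gripper": 1},
  {"slide": [-0.32,0.05,0],"spin": -1.2,"gripper": 1},
  {"slide": [-0.32,0.05,0],"spin": -1.2,"gripper": 1},
  {"slide": [-0.32,0.05,0],"spin": -1.2,"gripper": 1},
  {"slide": [-0.32,0.05,0],"spin": -1.2,"gripper": 1},
  {"slide": [-0.32,0.05,0],"spin": -1.2,"gripper": 1},
  {"slide": [-0.32,0.05,0],"spin": -1.2,"gripper": 1},
  {"slide": [-0.32,0.05,0],"spin": -1.2,"gripper": 1},
])

```text
t: 24.88
tool_pos: [0.4683, -0.0401, 0.2771]
tool_rot: [-2.199, -2.243, 0.001]
contact_force: [0.4, 0.4, 0.4]
opening: 0.0853
grip_force: 0.0
```

Request:
arm_command([
  {"slide": [-0.24,0.04,0],"spin": 0,"gripper": 1},
  {"slide": [-0.24,0.04,0],"spin": 0,"gripper": 1},
  {"slide": [-0.24,0.04,0],"spin": 0,"gripper": 1},
  {"slide": [-0.24,0.04,0],"spin": 0,"gripper": 1},
  {"slide": [-0.24,0.04,0],"spin": 0,"gripper": 1},
  {"slide": [-0.24,0.04,0],"spin": 0,"gripper": 1},
  {"slide": [-0.24,0.04,0],"spin": 0,"gripper": 1},
  {"slide": [-0.24,0.04,0],"spin": 0,"gripper": 1},
])

```text
t: 25.55
tool_pos: [0.5134, -0.2779, 0.2764]
tool_rot: [-2.199, -2.24, 0.0]
contact_force: [0.2, 0.3, 1.3]
opening: 0.0852
grip_force: 0.0
```

Run:
```python
from av import *
av((.509,-.2895,.097))
t=Cam("top")
p=t.plane(np.array([(77,172),(273,155),(298,398),(98,412)])/4.2+[270,160],.03)[:,:2]; print(p.round(4),p.mean(0).round(4),cv2.minAreaRect(p.astype(np.float32)))
```

```text
t 25.75 tcp [ 0.5136 -0.2751  0.2774] yaw 91.31 tilt 0.06 q [-0.62 -0.03  1.74  0.    1.43 -0.64] F [-0.9 -0.1 -0.4] open 0.0853 grip 0.0
mean [ 0.5135 -0.2757  0.277  -0.3096  0.6018  0.2825]
slide [-0.0138 -0.0047  0.18  ]
[[ 0.6303  0.0578]
 [ 0.6407 -0.0393]
 [ 0.5192 -0.0526]
 [ 0.5107  0.0449]] [0.5752 0.0027] ((0.5747519135475159, 0.002605099231004715), (0.1223238930106163, 0.09779853373765945), 6.152170181274414)
```

Request:
arm_command([
  {"slide": [-0.014,-0.005,0.03],"spin": 0,"gripper": 1},
  {"slide": [-0.014,-0.005,0.065],"spin": 0,"gripper": 1},
  {"slide": [-0.014,-0.005,0.1],"spin": 0,"gripper": 1},
  {"slide": [-0.014,-0.005,0.135],"spin": 0,"gripper": 1},
  {"slide": [-0.014,-0.005,0.16],"spin": 0,"gripper": 1},
  {"slide": [-0.014,-0.005,0.175],"spin": 0,"gripper": 1},
  {"slide": [-0.014,-0.005,0.18],"spin": 0,"gripper": 1},
  {"slide": [-0.014,-0.005,0.18],"spin": 0,"gripper": 1},
])

```text
t: 26.47
tool_pos: [0.5084, -0.289, 0.0964]
tool_rot: [-2.194, -2.244, 0.001]
contact_force: [0.0, 0.6, -0.7]
opening: 0.0853
grip_force: 0.0
```

Run:
```python
from av import *
av((.509,-.2895,.097))
```

```text
t 26.67 tcp [ 0.5103 -0.2911  0.1002] yaw 91.25 tilt 0.22 q [-0.65  0.17  1.85  0.    1.12 -0.67] F [-0.1 -0.2  0.3] open 0.0853 grip 0.0
mean [ 0.5099 -0.2906  0.0994  0.021   0.2123  0.0617]
slide [ 0.0011 -0.0009  0.0024]
```

Request:
arm_command([
  {"slide": [0.001,-0.001,0.001],"spin": 0,"gripper": -1},
  {"slide": [0.001,-0.001,0.001],"spin": 0,"gripper": -1},
  {"slide": [0.001,-0.001,0.001],"spin": 0,"gripper": -1},
  {"slide": [0.001,-0.001,0.001],"spin": 0,"gripper": -1},
  {"slide": [0.001,-0.001,0.001],"spin": 0,"gripper": -1},
  {"slide": [0.001,-0.001,0.001],"spin": 0,"gripper": -1},
  {"slide": [0.001,-0.001,0.001],"spin": 0,"gripper": -1},
  {"slide": [0.001,-0.001,0.001],"spin": 0,"gripper": -1},
])

```text
t: 27.33
tool_pos: [0.5089, -0.2898, 0.0975]
tool_rot: [2.196, 2.243, 0.001]
contact_force: [2.8, 0.5, 0.2]
opening: 0.011
grip_force: 51.2
```

Request:
arm_command([
  {"slide": [0,0,0],"spin": 0,"gripper": -1},
  {"slide": [0,0,0],"spin": 0,"gripper": -1},
  {"slide": [0,0,0],"spin": 0,"gripper": -1},
])

```text
t: 27.58
tool_pos: [0.5088, -0.2898, 0.0975]
tool_rot: [2.196, 2.244, 0.001]
contact_force: [4.4, -0.1, 1.0]
opening: 0.0115
grip_force: 51.2
```

Request:
arm_command([
  {"slide": [0,0,-0.02],"spin": 0,"gripper": -1},
  {"slide": [0,0,-0.05],"spin": 0,"gripper": -1},
  {"slide": [0,0,-0.08],"spin": 0,"gripper": -1},
  {"slide": [0,0,-0.1],"spin": 0,"gripper": -1},
  {"slide": [0,0,-0.1],"spin": -5,"gripper": -1},
  {"slide": [0,0,-0.1],"spin": -5,"gripper": -1},
  {"slide": [0,0,-0.1],"spin": -5,"gripper": -1},
])

```text
t: 28.17
tool_pos: [0.5068, -0.289, 0.1954]
tool_rot: [-2.097, -2.334, 0.002]
contact_force: [0.3, 0.5, -2.1]
opening: 0.0112
grip_force: 51.2
```

Run:
```python
from av import *
av((.574,.003,.198))
```

```text
t 28.37 tcp [ 0.5072 -0.289   0.1951] yaw 96.17 tilt 0.21 q [-0.65  0.05  1.8  -0.    1.29 -0.75] F [ 0.3  0.2 -1.3] open 0.0112 grip 51.2
mean [ 0.5069 -0.2889  0.1948 -0.0644  0.0746 -1.9458]
slide [ 0.283   0.0981 -0.0028]
```

Request:
arm_command([
  {"slide": [0.02,0.007,0],"spin": 0,"gripper": -1},
  {"slide": [0.06,0.02,0],"spin": 0,"gripper": -1},
  {"slide": [0.1,0.034,0],"spin": 0,"gripper": -1},
  {"slide": [0.14,0.048,0],"spin": 0,"gripper": -1},
  {"slide": [0.18,0.062,0],"spin": 0,"gripper": -1},
  {"slide": [0.22,0.076,0],"spin": 0,"gripper": -1},
  {"slide": [0.255,0.088,0],"spin": 0,"gripper": -1},
  {"slide": [0.283,0.098,0],"spin": 0,"gripper": -1},
])

```text
t: 29.03
tool_pos: [0.5744, 0.0055, 0.1961]
tool_rot: [-2.095, -2.339, 0.001]
contact_force: [0.7, -0.4, -1.4]
opening: 0.0115
grip_force: 51.2
```

Request:
arm_command([
  {"slide": [0,0,0],"spin": 0,"gripper": -1},
  {"slide": [0,0,0.02],"spin": 0,"gripper": -1},
  {"slide": [0,0,0.03],"spin": 0,"gripper": -1},
  {"slide": [0,0,0.03],"spin": 0,"gripper": -1},
])

```text
t: 29.37
tool_pos: [0.5724, 0.0023, 0.1628]
tool_rot: [-2.094, -2.334, 0.007]
contact_force: [-0.8, 0.1, -2.7]
opening: 0.011
grip_force: 50.9
```

Run:
```python
from av import *
av((.574,.003,.124))
t=Cam("top");s=Cam("side")
a=t.im[165:300,240:400,::-1]; b=s.im[180:315,245:405,::-1]
cv2.imwrite("pics/p8.png",cv2.resize(np.hstack([a,b]),(800,337),interpolation=cv2.INTER_CUBIC))
```

```text
t 29.57 tcp [0.575  0.0017 0.1674] yaw 96.16 tilt 0.03 q [-0.13  0.06  1.84 -0.    1.24 -0.23] F [-0.2  0.2 -2. ] open 0.0113 grip 50.9
mean [ 0.5742  0.0018  0.166  -0.1679 -0.0755 -1.6164]
slide [ 0.0012 -0.0001  0.042 ]
```

View pics/p8.png

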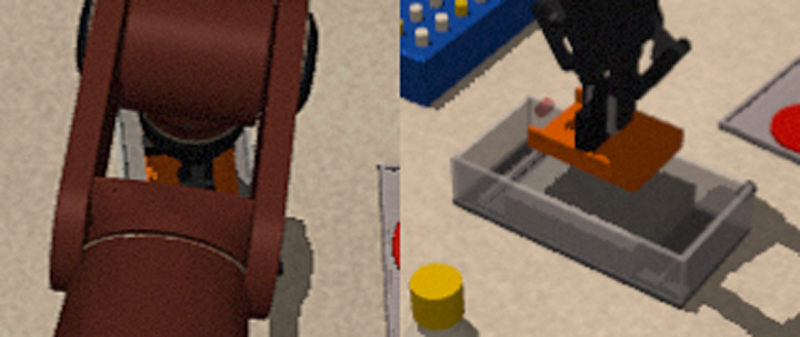

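The gel tray hangs level over the tank, inside its walls (side-crop (605,145)). I'll lower it.

Request:
arm_command([
  {"slide": [0.001,0,0.02],"spin": 0,"gripper": -1},
  {"slide": [0.001,0,0.033],"spin": 0,"gripper": -1},
  {"slide": [0.001,0,0.038],"spin": 0,"gripper": -1},
  {"slide": [0.001,0,0.04],"spin": 0,"gripper": -1},
  {"slide": [0.001,0,0.04],"spin": 0,"gripper": -1},
  {"slide": [0.001,0,0.04],"spin": 0,"gripper": -1},
])

```text
t: 30.17
tool_pos: [0.575, 0.0033, 0.1274]
tool_rot: [2.097, 2.338, 0.001]
contact_force: [-0.3, -0.6, -1.8]
opening: 0.0111
grip_force: 51.0
```

Request:
arm_command([
  {"slide": [0,0,0.001],"spin": 0,"gripper": -1},
  {"slide": [0,0,0.001],"spin": 0,"gripper": -1},
  {"slide": [0,0,0.001],"spin": 0,"gripper": -1},
])

```text
t: 30.42
tool_pos: [0.575, 0.0034, 0.1265]
tool_rot: [2.097, 2.338, 0.001]
contact_force: [-0.2, -0.3, -1.7]
opening: 0.0111
grip_force: 51.0
```

Request:
arm_command([
  {"slide": [0,0,0.001],"spin": 0,"gripper": -1},
  {"slide": [0,0,0.001],"spin": 0,"gripper": -1},
  {"slide": [0,0,0.001],"spin": 0,"gripper": -1},
])

```text
t: 30.67
tool_pos: [0.5746, 0.0034, 0.1249]
tool_rot: [-2.097, -2.339, 0.0]
contact_force: [-0.6, 0.7, -2.5]
opening: 0.0112
grip_force: 51.0
```

```bash
python3 -c "
from av import *
av()"
```

```text
t 30.87 tcp [0.5747 0.0034 0.1249] yaw 96.23 tilt 0.0 q [-0.12  0.11  1.87  0.    1.16 -0.23] F [-0.3 -0.5 -1.2] open 0.0113 grip 51.0
mean [ 0.5747  0.0034  0.1249  0.0198 -0.1243 -1.6182]
```

Request:
arm_command([
  {"slide": [0,0,0.001],"spin": 0,"gripper": -1},
  {"slide": [0,0,0.001],"spin": 0,"gripper": -1},
  {"slide": [0,0,0.001],"spin": 0,"gripper": -1},
])

```text
t: 31.12
tool_pos: [0.5746, 0.0034, 0.1238]
tool_rot: [-2.097, -2.339, 0.0]
contact_force: [0.4, -0.4, -1.6]
opening: 0.0114
grip_force: 51.0
```

Request:
arm_command([
  {"slide": [0,0,0.001],"spin": 0,"gripper": -1},
  {"slide": [0,0,0.001],"spin": 0,"gripper": -1},
  {"slide": [0,0,0.001],"spin": 0,"gripper": -1},
])

```text
t: 31.37
tool_pos: [0.5749, 0.0034, 0.1234]
tool_rot: [2.097, 2.339, 0.0]
contact_force: [-0.6, -0.4, 3.3]
opening: 0.0112
grip_force: 51.8
```

Request:
arm_command([
  {"slide": [0,0,0.001],"spin": 0,"gripper": -1},
  {"slide": [0,0,0.001],"spin": 0,"gripper": -1},
  {"slide": [0,0,0.001],"spin": 0,"gripper": -1},
])

```text
t: 31.62
tool_pos: [0.575, 0.0034, 0.1234]
tool_rot: [-2.097, -2.339, 0.0]
contact_force: [-3.9, 0.5, 8.4]
opening: 0.0113
grip_force: 52.5
```

Request:
arm_command([
  {"slide": [0,0,-0.002],"spin": 0,"gripper": -1},
  {"slide": [0,0,-0.002],"spin": 0,"gripper": 1},
  {"slide": [0,0,-0.002],"spin": 0,"gripper": 1},
  {"slide": [0,0,-0.002],"spin": 0,"gripper": 1},
  {"slide": [0,0,-0.002],"spin": 0,"gripper": 1},
  {"slide": [0,0,-0.002],"spin": 0,"gripper": 1},
  {"slide": [0,0,-0.002],"spin": 0,"gripper": 1},
])

```text
t: 32.2
tool_pos: [0.5747, 0.0034, 0.1238]
tool_rot: [-2.097, -2.339, 0.0]
contact_force: [0.6, -0.2, 0.1]
opening: 0.0819
grip_force: 0.0
```

Request:
arm_command([
  {"slide": [0,0,-0.03],"spin": 6.2,"gripper": 1},
  {"slide": [0,0,-0.065],"spin": 6.2,"gripper": 1},
  {"slide": [0,0,-0.1],"spin": 6.2,"gripper": 1},
  {"slide": [0,0,-0.14],"spin": 6.2,"gripper": 1},
  {"slide": [0,0,-0.155],"spin": 6.2,"gripper": 1},
  {"slide": [0,0,-0.155],"spin": 6.2,"gripper": 1},
  {"slide": [0,0,-0.155],"spin": 6.2,"gripper": 1},
])

```text
t: 32.78
tool_pos: [0.5751, 0.0033, 0.2802]
tool_rot: [2.219, 2.22, 0.003]
contact_force: [0.1, -0.2, -1.0]
opening: 0.0856
grip_force: 0.0
```

```bash
cat > caps.py <<'E'
from av import *
def cap(k,zfoot,box):
    """cap centre by top view: rim ellipse of cap top disc, and band/foot cross-check by triangulation"""
    t=Cam("top");s=Cam("side"); x0,x1,y0,y1=box
    f=lambda P:(x0<P[0]<x1 and y0<P[1]<y1)
    z=zfoot+.136; out=None
    for x in blobs(t.mask(*COL[k]),120):
        q=t.plane([x[1]],z)[0]
        if f(q) and x[0][2]<26 and x[0][3]<26: print(k,"top-plane",q.round(4)); out=x
    if out is not None:
        for x in blobs(s.mask(*COL[k]),100):
            P=tri(t,out[1],s,x[1]); 
            if abs(P[2]-zfoot-.124)<.02 and f(P): print("   tri",P.round(4))
E
python3 - <<'E'
from caps import *
av((.418,.2826,.278))
for k in("red","yellow","blue"): cap(k,.003,(.35,.6,.15,.42))
E
```

```text
t 32.98 tcp [0.5737 0.0035 0.2762] yaw 90.03 tilt 0.25 q [-0.12 -0.05  1.76  0.    1.43 -0.12] F [-0.2  0.2  0.8] open 0.0856 grip 0.0
mean [ 0.5739  0.0035  0.2768  0.2748  0.0118 -0.1161]
slide [ 0.2792 -0.1558 -0.0004]
red top-plane [0.512  0.3331 0.139 ]
   tri [0.5124 0.3356 0.1295]
yellow top-plane [0.5114 0.2443 0.139 ]
   tri [0.512  0.2464 0.1276]
blue top-plane [0.4155 0.2813 0.139 ]
   tri [0.4156 0.2839 0.1295]
```

Request:
arm_command([
  {"slide": [0.279,-0.156,0],"spin": 0,"gripper": 1},
  {"slide": [0.279,-0.156,0],"spin": 0,"gripper": 1},
  {"slide": [0.279,-0.156,0],"spin": 0,"gripper": 1},
  {"slide": [0.279,-0.156,0],"spin": 0,"gripper": 1},
  {"slide": [0.279,-0.156,0],"spin": 0,"gripper": 1},
  {"slide": [0.279,-0.156,0],"spin": 0,"gripper": 1},
  {"slide": [0.279,-0.156,0],"spin": 0,"gripper": 1},
  {"slide": [0.279,-0.156,0],"spin": 0,"gripper": 1},
])

```text
t: 33.95
tool_pos: [0.4166, 0.2847, 0.2791]
tool_rot: [-2.218, -2.224, -0.001]
contact_force: [0.1, -0.4, 0.0]
opening: 0.0854
grip_force: 0.0
```

Request:
arm_command([
  {"slide": [0,0,0],"spin": 0,"gripper": 1},
  {"slide": [0,0,0],"spin": 0,"gripper": 1},
  {"slide": [0,0,0],"spin": 0,"gripper": 1},
])

```text
t: 34.2
tool_pos: [0.4187, 0.2821, 0.2789]
tool_rot: [2.22, 2.222, -0.0]
contact_force: [-0.4, -1.2, -0.1]
opening: 0.0855
grip_force: 0.0
```

Run:
```python
from av import *
av((.418,.283,.178))
t=Cam("top"); s=Cam("side")
m=t.mask(*COL["orange"]); m[:,:270]=0;m[:,370:]=0; P=np.argwhere(m>0)[:,::-1]; print("gel",cv2.minAreaRect(t.plane(P,.042)[:,:2].astype(np.float32)))
a=t.im[165:300,240:400,::-1]; b=s.im[180:315,245:405,::-1]
cv2.imwrite("pics/p9.png",cv2.resize(np.hstack([a,b]),(800,337),interpolation=cv2.INTER_CUBIC))
```

```text
t 34.4 tcp [0.4192 0.2814 0.2789] yaw 89.91 tilt 0.01 q [ 0.44 -0.22  1.91 -0.    1.45  0.45] F [0.4 0.8 0.2] open 0.0851 grip 0.0
mean [ 0.4191  0.2815  0.2789 -0.1266  0.3     0.0799]
slide [ 0.0015 -0.0011  0.1009]
gel ((0.3584928512573242, 0.014896120876073837), (0.5331576466560364, 0.1113327369093895), 2.127012014389038)
```

View pics/p9.png

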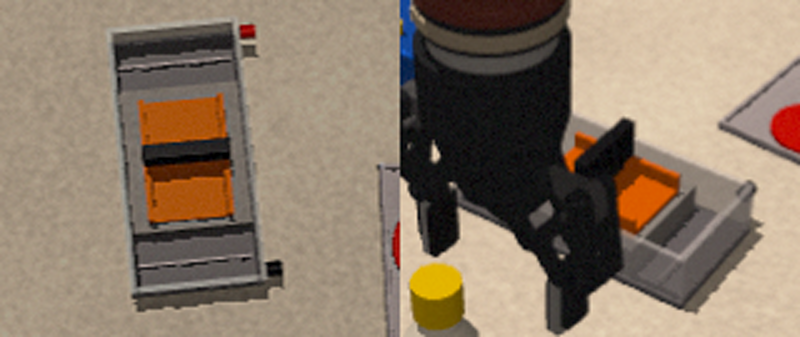

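The gel tray lies flat on the platform; in the top crop it spans about (140–233, 97–222). I'll measure its centring and pick up blue.

Run:
```python
from h import *
t=Cam("top")
m=t.mask(*COL["orange"]); m[:,:270]=0;m[:,370:]=0;m[:190]=0;m[270:]=0; P=np.argwhere(m>0)[:,::-1]
for z in(.030,.042,.048): print("gel",z,cv2.minAreaRect(t.plane(P,z)[:,:2].astype(np.float32)))
f=lambda p,z:t.plane(np.array(p)/2.5+[240,165],z)[:,:2]
print("rim",f([(108,31),(233,22),(268,284),(135,293)],.05).mean(0).round(4))
print("plat near",f([(135,229),(250,222)],.03).round(4).tolist(),"gel near wall",f([(147,222),(233,214)],.04).round(4).tolist())
cr=t.im[185:285,275:355,::-1]; cv2.imwrite("pics/p10.png",cv2.resize(cr,None,fx=6,fy=6,interpolation=cv2.INTER_CUBIC))
```

```text
gel 0.03 ((0.574462890625, 0.003137286752462387), (0.103434719145298, 0.07116004079580307), 6.2422332763671875)
gel 0.042 ((0.5722658634185791, 0.0032452568411827087), (0.1022399440407753, 0.07033807039260864), 6.242247104644775)
gel 0.048 ((0.5711673498153687, 0.0032992586493492126), (0.10164250433444977, 0.06992706656455994), 6.242245674133301)
rim [0.5721 0.003 ]
plat near [[0.5139, 0.0436], [0.5211, -0.0506]] gel near wall [[0.5185, 0.0337], [0.5262, -0.0361]]
```

View pics/p10.png

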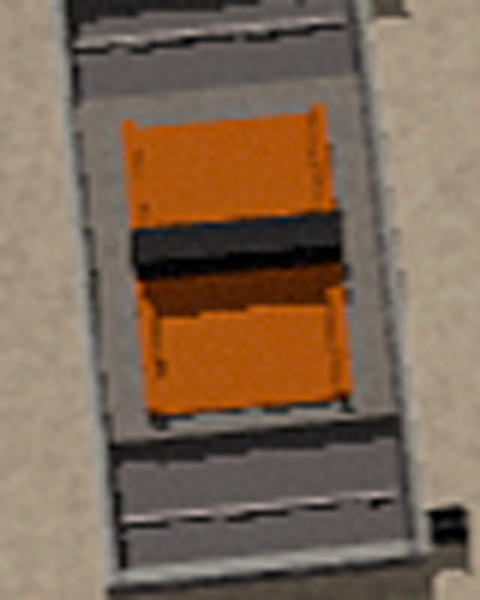

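The gel tray is centred laterally and about 2 mm off lengthwise, yaw-matched at about 6.2°, which is good. Now blue.

Request:
arm_command([
  {"slide": [0.001,-0.001,0.035],"spin": 0,"gripper": 1},
  {"slide": [0.001,-0.001,0.07],"spin": 0,"gripper": 1},
  {"slide": [0.001,-0.001,0.092],"spin": 0,"gripper": 1},
  {"slide": [0.001,-0.001,0.1],"spin": 0,"gripper": 1},
  {"slide": [0.001,-0.001,0.1],"spin": 0,"gripper": 1},
  {"slide": [0.001,-0.001,0.1],"spin": 0,"gripper": 1},
])

```text
t: 35.05
tool_pos: [0.4181, 0.2833, 0.1797]
tool_rot: [2.221, 2.221, 0.001]
contact_force: [0.4, 0.2, 0.0]
opening: 0.0856
grip_force: 0.0
```

Request:
arm_command([
  {"slide": [0,0,0],"spin": 0,"gripper": -1},
  {"slide": [0,0,0],"spin": 0,"gripper": -1},
  {"slide": [0,0,0],"spin": 0,"gripper": -1},
  {"slide": [0,0,0],"spin": 0,"gripper": -1},
  {"slide": [0,0,0],"spin": 0,"gripper": -1},
  {"slide": [0,0,0],"spin": 0,"gripper": -1},
  {"slide": [0,0,0],"spin": 0,"gripper": -1},
  {"slide": [0,0,0],"spin": 0,"gripper": -1},
])

```text
t: 35.72
tool_pos: [0.418, 0.2837, 0.1802]
tool_rot: [2.221, 2.222, 0.002]
contact_force: [-2.0, -0.2, 5.3]
opening: 0.0325
grip_force: 49.4
```

Request:
arm_command([
  {"slide": [0,0,-0.02],"spin": 0,"gripper": -1},
  {"slide": [0,0,-0.055],"spin": 0,"gripper": -1},
  {"slide": [0,0,-0.09],"spin": 0,"gripper": -1},
  {"slide": [0,0,-0.11],"spin": 0,"gripper": -1},
  {"slide": [0,0,-0.11],"spin": 0,"gripper": -1},
  {"slide": [0,0,-0.11],"spin": 0,"gripper": -1},
])

```text
t: 36.22
tool_pos: [0.4178, 0.2834, 0.2895]
tool_rot: [2.22, 2.222, 0.003]
contact_force: [-0.0, -1.0, -1.9]
opening: 0.0327
grip_force: 50.4
```

Run:
```python
from av import *
av((.421,-.2915,.288))
```

```text
t 36.42 tcp [0.4166 0.2828 0.286 ] yaw 90.02 tilt 0.28 q [ 0.45 -0.23  1.91 -0.    1.47  0.45] F [ 0.1  0.2 -2.4] open 0.0326 grip 50.4
mean [ 0.4167  0.2829  0.2864 -0.1298  0.2718 -2.5258]
slide [-5.744e-01  4.000e-03 -4.000e-04]
```

Request:
arm_command([
  {"slide": [-0.02,0,0],"spin": 0,"gripper": -1},
  {"slide": [-0.05,0,0],"spin": 0,"gripper": -1},
  {"slide": [-0.09,0,0],"spin": 0,"gripper": -1},
  {"slide": [-0.13,0.001,0],"spin": 0,"gripper": -1},
  {"slide": [-0.17,0.001,0],"spin": 0,"gripper": -1},
  {"slide": [-0.21,0.002,0],"spin": 0,"gripper": -1},
  {"slide": [-0.25,0.002,0],"spin": 0,"gripper": -1},
  {"slide": [-0.29,0.002,0],"spin": 0,"gripper": -1},
])

```text
t: 37.08
tool_pos: [0.4186, -0.0083, 0.2871]
tool_rot: [-2.219, -2.221, 0.002]
contact_force: [1.2, -0.4, -1.6]
opening: 0.0325
grip_force: 50.3
```

Request:
arm_command([
  {"slide": [-0.04,0,0],"spin": 0,"gripper": -1},
  {"slide": [-0.08,0,0],"spin": 0,"gripper": -1},
  {"slide": [-0.12,0,0],"spin": 0,"gripper": -1},
  {"slide": [-0.16,0.001,0],"spin": 0,"gripper": -1},
  {"slide": [-0.2,0.001,0],"spin": 0,"gripper": -1},
  {"slide": [-0.24,0.002,0],"spin": 0,"gripper": -1},
  {"slide": [-0.27,0.002,0],"spin": 0,"gripper": -1},
  {"slide": [-0.284,0.002,0],"spin": 0,"gripper": -1},
])

```text
t: 37.75
tool_pos: [0.4208, -0.2937, 0.2868]
tool_rot: [-2.223, -2.216, 0.002]
contact_force: [-0.3, -0.3, -1.6]
opening: 0.0323
grip_force: 50.2
```

Request:
arm_command([
  {"slide": [0,0,0],"spin": 0,"gripper": -1},
  {"slide": [0,0,0.03],"spin": 0,"gripper": -1},
  {"slide": [0,0,0.06],"spin": 0,"gripper": -1},
  {"slide": [0,0,0.085],"spin": 0,"gripper": -1},
  {"slide": [0,0,0.095],"spin": 0,"gripper": -1},
  {"slide": [0,0,0.098],"spin": 0,"gripper": -1},
  {"slide": [0,0,0.098],"spin": 0,"gripper": -1},
  {"slide": [0,0,0.098],"spin": 0,"gripper": -1},
])

```text
t: 38.42
tool_pos: [0.4226, -0.2907, 0.1925]
tool_rot: [2.219, 2.221, 0.0]
contact_force: [0.3, -0.2, -1.4]
opening: 0.0327
grip_force: 50.2
```

Run:
```python
from caps import *
av((.421,-.2915,.184)); s=Cam("side")
for x in blobs(s.mask(*COL["blue"]),60): print(x[0],x[1])
print(s.proj([[.4195,-.2914,.008],[.4195,-.2914,.008+.05]]))
```

```text
t 38.62 tcp [ 0.4226 -0.2912  0.1928] yaw 90.03 tilt 0.18 q [-0.75 -0.12  1.98  0.    1.29 -0.75] F [ 0.1  1.  -1.6] open 0.033 grip 50.2
mean [ 0.4227 -0.2912  0.193   0.2449  0.3512 -1.5698]
slide [-0.0003 -0.0017  0.009 ]
[565 109  15  17 161] [572.1 116.8]
[ 220  158   83   64 2445] [261.6 191.7]
[465 172  15  18 195] [471.6 180.1]
[455 208  23  13 161] [465.4 214.8]
[446 222  33  20 274] [461.2 233.9]
[[463.0083171  230.04691388]
 [466.86755515 211.76485734]]
```

Request:
arm_command([
  {"slide": [0,-0.001,0.004],"spin": 0,"gripper": -1},
  {"slide": [0,-0.001,0.006],"spin": 0,"gripper": -1},
  {"slide": [0,-0.001,0.006],"spin": 0,"gripper": -1},
  {"slide": [0,-0.001,0.006],"spin": 0,"gripper": -1},
])

```text
t: 39.0
tool_pos: [0.4209, -0.2909, 0.1852]
tool_rot: [2.221, 2.221, -0.0]
contact_force: [-0.8, -0.5, 0.6]
opening: 0.0327
grip_force: 50.5
```

Request:
arm_command([
  {"slide": [0,0,0.001],"spin": 0,"gripper": -1},
  {"slide": [0,0,0.001],"spin": 0,"gripper": -1},
  {"slide": [0,0,0.001],"spin": 0,"gripper": -1},
])

```text
t: 39.25
tool_pos: [0.421, -0.2912, 0.1852]
tool_rot: [2.22, 2.221, -0.001]
contact_force: [-1.7, 1.0, 6.7]
opening: 0.0328
grip_force: 51.1
```

Request:
arm_command([
  {"slide": [0,0,0.001],"spin": 0,"gripper": -1},
  {"slide": [0,0,0.001],"spin": 0,"gripper": -1},
  {"slide": [0,0,0.001],"spin": 0,"gripper": -1},
])

```text
t: 39.5
tool_pos: [0.4212, -0.2914, 0.1852]
tool_rot: [2.22, 2.221, -0.001]
contact_force: [-4.7, -0.1, 10.2]
opening: 0.033
grip_force: 51.6
```

Request:
arm_command([
  {"slide": [0,0,0.001],"spin": 0,"gripper": -1},
  {"slide": [0,0,0.001],"spin": 0,"gripper": -1},
  {"slide": [0,0,0.001],"spin": 0,"gripper": -1},
])

```text
t: 39.75
tool_pos: [0.4213, -0.2917, 0.1852]
tool_rot: [2.22, 2.221, -0.002]
contact_force: [-6.2, 2.7, 15.3]
opening: 0.033
grip_force: 52.1
```

Request:
arm_command([
  {"slide": [0,0,-0.003],"spin": 0,"gripper": -1},
  {"slide": [0,0,-0.003],"spin": 0,"gripper": 1},
  {"slide": [0,0,-0.003],"spin": 0,"gripper": 1},
  {"slide": [0,0,-0.003],"spin": 0,"gripper": 1},
  {"slide": [0,0,-0.003],"spin": 0,"gripper": 1},
  {"slide": [0,0,-0.003],"spin": 0,"gripper": 1},
  {"slide": [0,0,-0.003],"spin": 0,"gripper": 1},
  {"slide": [0,0,-0.003],"spin": 0,"gripper": 1},
])

```text
t: 40.42
tool_pos: [0.4208, -0.2906, 0.1847]
tool_rot: [-2.221, -2.222, 0.0]
contact_force: [0.0, -0.1, 0.5]
opening: 0.0854
grip_force: 0.0
```

Request:
arm_command([
  {"slide": [0,0,-0.03],"spin": 0,"gripper": 1},
  {"slide": [0,0,-0.065],"spin": 0,"gripper": 1},
  {"slide": [0,0,-0.095],"spin": 0,"gripper": 1},
  {"slide": [0.04,0.01,-0.095],"spin": 0,"gripper": 1},
  {"slide": [0.08,0.02,-0.095],"spin": 0,"gripper": 1},
  {"slide": [0.12,0.03,-0.095],"spin": 0,"gripper": 1},
  {"slide": [0.16,0.035,-0.095],"spin": 0,"gripper": 1},
  {"slide": [0.2,0.04,-0.095],"spin": 0,"gripper": 1},
])

```text
t: 41.08
tool_pos: [0.4607, -0.0889, 0.2801]
tool_rot: [2.221, 2.221, 0.001]
contact_force: [1.8, -0.3, 0.2]
opening: 0.0854
grip_force: 0.0
```

Request:
arm_command([
  {"slide": [0.325,0.053,0],"spin": 0,"gripper": 1},
  {"slide": [0.325,0.053,0],"spin": 0,"gripper": 1},
  {"slide": [0.325,0.053,0],"spin": 0,"gripper": 1},
  {"slide": [0.325,0.053,0],"spin": 0,"gripper": 1},
  {"slide": [0.325,0.053,0],"spin": 0,"gripper": 1},
  {"slide": [0.325,0.053,0],"spin": 0,"gripper": 1},
  {"slide": [0.325,0.053,0],"spin": 0,"gripper": 1},
  {"slide": [0.325,0.053,0],"spin": 0,"gripper": 1},
])

```text
t: 41.75
tool_pos: [0.5134, 0.237, 0.2799]
tool_rot: [2.22, 2.223, 0.001]
contact_force: [0.4, 0.1, 0.8]
opening: 0.0857
grip_force: 0.0
```

Run:
```python
from caps import *
av((.513,.244,.180))
cap("blue",.008,(.35,.5,-.36,-.22))
```

```text
t 41.95 tcp [0.5134 0.2353 0.2795] yaw 90.15 tilt 0.05 q [ 0.3  -0.07  1.78 -0.    1.44  0.3 ] F [ 0.8  0.2 -0. ] open 0.0853 grip 0.0
mean [ 0.5134  0.2381  0.2797 -0.366   0.1796  0.1523]
slide [ 0.006  -0.0003  0.0997]
blue top-plane [ 0.4187 -0.2927  0.144 ]
   tri [ 0.4206 -0.2976  0.1268]
```

Request:
arm_command([
  {"slide": [0.006,0,0.03],"spin": 0,"gripper": 1},
  {"slide": [0.006,0,0.065],"spin": 0,"gripper": 1},
  {"slide": [0.006,0,0.09],"spin": 0,"gripper": 1},
  {"slide": [0.006,0,0.099],"spin": 0,"gripper": 1},
  {"slide": [0.006,0,0.099],"spin": 0,"gripper": 1},
  {"slide": [0.006,0,0.099],"spin": 0,"gripper": 1},
])

```text
t: 42.55
tool_pos: [0.514, 0.2396, 0.1816]
tool_rot: [2.222, 2.22, 0.001]
contact_force: [0.7, 0.8, 0.7]
opening: 0.0857
grip_force: 0.0
```

Request:
arm_command([
  {"slide": [0,0,0],"spin": 0,"gripper": -1},
  {"slide": [0,0,0],"spin": 0,"gripper": -1},
  {"slide": [0,0,0],"spin": 0,"gripper": -1},
  {"slide": [0,0,0],"spin": 0,"gripper": -1},
  {"slide": [0,0,0],"spin": 0,"gripper": -1},
  {"slide": [0,0,0],"spin": 0,"gripper": -1},
  {"slide": [0,0,0],"spin": 0,"gripper": -1},
  {"slide": [0,0,0],"spin": 0,"gripper": -1},
])

```text
t: 43.22
tool_pos: [0.5141, 0.2407, 0.1823]
tool_rot: [2.22, 2.222, 0.002]
contact_force: [-1.1, -0.7, 6.8]
opening: 0.0328
grip_force: 49.6
```

Request:
arm_command([
  {"slide": [0,0,-0.02],"spin": 0,"gripper": -1},
  {"slide": [0,0,-0.055],"spin": 0,"gripper": -1},
  {"slide": [0,0,-0.09],"spin": 0,"gripper": -1},
  {"slide": [0,0,-0.12],"spin": 0,"gripper": -1},
  {"slide": [0,0,-0.12],"spin": 0,"gripper": -1},
  {"slide": [0,0,-0.12],"spin": 0,"gripper": -1},
])

```text
t: 43.72
tool_pos: [0.5143, 0.2406, 0.303]
tool_rot: [2.219, 2.221, 0.006]
contact_force: [0.5, 0.3, -2.8]
opening: 0.0326
grip_force: 50.5
```

Run:
```python
from av import *
av((.5155,-.368,.298))
```

```text
t 43.92 tcp [0.5125 0.24   0.2979] yaw 90.03 tilt 0.28 q [ 0.31 -0.08  1.76 -0.    1.47  0.31] F [ 0.4  0.  -2.8] open 0.0329 grip 50.5
mean [ 0.5128  0.2401  0.2987 -0.07   -0.4056 -2.6041]
slide [-0.6081  0.0024  0.0016]
```

Request:
arm_command([
  {"slide": [-0.02,0,0],"spin": 0,"gripper": -1},
  {"slide": [-0.05,0,0],"spin": 0,"gripper": -1},
  {"slide": [-0.09,0,0],"spin": 0,"gripper": -1},
  {"slide": [-0.13,0,0],"spin": 0,"gripper": -1},
  {"slide": [-0.17,0.001,0],"spin": 0,"gripper": -1},
  {"slide": [-0.21,0.001,0],"spin": 0,"gripper": -1},
  {"slide": [-0.25,0.001,0],"spin": 0,"gripper": -1},
  {"slide": [-0.29,0.001,0],"spin": 0,"gripper": -1},
])

```text
t: 44.58
tool_pos: [0.5136, -0.0513, 0.2988]
tool_rot: [-2.219, -2.22, 0.003]
contact_force: [0.9, -0.8, -2.7]
opening: 0.0327
grip_force: 50.4
```

Request:
arm_command([
  {"slide": [-0.04,0,0],"spin": 0,"gripper": -1},
  {"slide": [-0.08,0,0],"spin": 0,"gripper": -1},
  {"slide": [-0.12,0,0],"spin": 0,"gripper": -1},
  {"slide": [-0.16,0,0],"spin": 0,"gripper": -1},
  {"slide": [-0.2,0.001,0],"spin": 0,"gripper": -1},
  {"slide": [-0.24,0.001,0],"spin": 0,"gripper": -1},
  {"slide": [-0.28,0.001,0],"spin": 0,"gripper": -1},
  {"slide": [-0.31,0.001,0],"spin": 0,"gripper": -1},
])

```text
t: 45.25
tool_pos: [0.5147, -0.3623, 0.2982]
tool_rot: [-2.221, -2.218, 0.001]
contact_force: [0.8, 1.3, -1.9]
opening: 0.0326
grip_force: 50.3
```

Request:
arm_command([
  {"slide": [-0.011,0,0],"spin": 0,"gripper": -1},
  {"slide": [-0.011,0,0.01],"spin": 0,"gripper": -1},
  {"slide": [-0.011,0,0.04],"spin": 0,"gripper": -1},
  {"slide": [-0.011,0,0.075],"spin": 0,"gripper": -1},
  {"slide": [-0.011,0,0.1],"spin": 0,"gripper": -1},
  {"slide": [-0.011,0,0.108],"spin": 0,"gripper": -1},
  {"slide": [-0.011,0,0.108],"spin": 0,"gripper": -1},
  {"slide": [-0.011,0,0.108],"spin": 0,"gripper": -1},
])

```text
t: 45.92
tool_pos: [0.5159, -0.369, 0.1919]
tool_rot: [-2.218, -2.222, -0.001]
contact_force: [-0.3, 0.1, -2.7]
opening: 0.0322
grip_force: 51.0
```

Run:
```python
from caps import *
av((.5155,-.371,.184)); s=Cam("side")
for x in blobs(s.mask(*COL["yellow"]),60): print(x[0],x[1])
```

```text
t 46.12 tcp [ 0.5164 -0.3703  0.1938] yaw 90.06 tilt 0.08 q [-0.74  0.16  1.68  0.    1.29 -0.74] F [ 0.6  0.4 -2.2] open 0.0325 grip 51.0
mean [ 0.5163 -0.37    0.1934  0.3187  0.3478 -1.8671]
slide [-0.001  -0.0008  0.0094]
[443 145  15  18 194] [450.  153.4]
[435 179  22  13 175] [444.9 186.2]
[428 194  30  17 211] [441.9 203.9]
```

Request:
arm_command([
  {"slide": [-0.001,0,0.003],"spin": 0,"gripper": -1},
  {"slide": [-0.001,0,0.005],"spin": 0,"gripper": -1},
  {"slide": [-0.001,0,0.005],"spin": 0,"gripper": -1},
  {"slide": [-0.001,0,0.005],"spin": 0,"gripper": -1},
])

```text
t: 46.5
tool_pos: [0.5157, -0.3715, 0.1875]
tool_rot: [-2.221, -2.221, -0.0]
contact_force: [0.4, 0.0, -1.8]
opening: 0.0327
grip_force: 51.0
```

Request:
arm_command([
  {"slide": [0,0,0.001],"spin": 0,"gripper": -1},
  {"slide": [0,0,0.001],"spin": 0,"gripper": -1},
  {"slide": [0,0,0.001],"spin": 0,"gripper": -1},
])

```text
t: 46.75
tool_pos: [0.516, -0.3718, 0.1872]
tool_rot: [2.221, 2.222, 0.0]
contact_force: [-0.1, 0.2, -0.8]
opening: 0.0327
grip_force: 51.1
```

Request:
arm_command([
  {"slide": [0,0,0.001],"spin": 0,"gripper": -1},
  {"slide": [0,0,0.001],"spin": 0,"gripper": -1},
  {"slide": [0,0,0.001],"spin": 0,"gripper": -1},
])

```text
t: 47.0
tool_pos: [0.5161, -0.3719, 0.1871]
tool_rot: [2.22, 2.221, -0.0]
contact_force: [-1.8, 2.4, 5.3]
opening: 0.0328
grip_force: 51.8
```

Request:
arm_command([
  {"slide": [0,0,0.001],"spin": 0,"gripper": -1},
  {"slide": [0,0,0.001],"spin": 0,"gripper": -1},
  {"slide": [0,0,0.001],"spin": 0,"gripper": -1},
])

```text
t: 47.25
tool_pos: [0.5163, -0.372, 0.187]
tool_rot: [2.22, 2.221, -0.0]
contact_force: [-2.8, 1.2, 9.2]
opening: 0.0325
grip_force: 52.3
```

Request:
arm_command([
  {"slide": [0,0,-0.002],"spin": 0,"gripper": -1},
  {"slide": [0,0,-0.002],"spin": 0,"gripper": 1},
  {"slide": [0,0,-0.002],"spin": 0,"gripper": 1},
  {"slide": [0,0,-0.002],"spin": 0,"gripper": 1},
  {"slide": [0,0,-0.002],"spin": 0,"gripper": 1},
  {"slide": [0,0,-0.002],"spin": 0,"gripper": 1},
  {"slide": [0,0,-0.002],"spin": 0,"gripper": 1},
  {"slide": [0,0,-0.002],"spin": 0,"gripper": 1},
])

```text
t: 47.92
tool_pos: [0.5158, -0.3716, 0.1868]
tool_rot: [-2.221, -2.222, -0.0]
contact_force: [-0.5, -0.6, 0.2]
opening: 0.0852
grip_force: 0.0
```

Request:
arm_command([
  {"slide": [0,0,-0.03],"spin": 0,"gripper": 1},
  {"slide": [0,0,-0.065],"spin": 0,"gripper": 1},
  {"slide": [0,0,-0.095],"spin": 0,"gripper": 1},
  {"slide": [0.04,0,-0.095],"spin": 0,"gripper": 1},
  {"slide": [0.08,0,-0.095],"spin": 0,"gripper": 1},
  {"slide": [0.12,0,-0.095],"spin": 0,"gripper": 1},
  {"slide": [0.16,0,-0.095],"spin": 0,"gripper": 1},
  {"slide": [0.2,0,-0.095],"spin": 0,"gripper": 1},
])

```text
t: 48.58
tool_pos: [0.5154, -0.17, 0.282]
tool_rot: [2.221, 2.221, 0.0]
contact_force: [0.3, 1.2, -0.3]
opening: 0.0854
grip_force: 0.0
```

Request:
arm_command([
  {"slide": [0.32,-0.002,0],"spin": 0,"gripper": 1},
  {"slide": [0.32,-0.002,0],"spin": 0,"gripper": 1},
  {"slide": [0.32,-0.002,0],"spin": 0,"gripper": 1},
  {"slide": [0.32,-0.002,0],"spin": 0,"gripper": 1},
  {"slide": [0.32,-0.002,0],"spin": 0,"gripper": 1},
  {"slide": [0.32,-0.002,0],"spin": 0,"gripper": 1},
  {"slide": [0.32,-0.002,0],"spin": 0,"gripper": 1},
  {"slide": [0.32,-0.002,0],"spin": 0,"gripper": 1},
])

```text
t: 49.25
tool_pos: [0.513, 0.1516, 0.2822]
tool_rot: [-2.218, -2.224, -0.002]
contact_force: [1.0, 0.2, -0.9]
opening: 0.0854
grip_force: 0.0
```

Request:
arm_command([
  {"slide": [0.185,-0.001,0],"spin": 0,"gripper": 1},
  {"slide": [0.185,-0.001,0],"spin": 0,"gripper": 1},
  {"slide": [0.185,-0.001,0],"spin": 0,"gripper": 1},
  {"slide": [0.185,-0.001,0],"spin": 0,"gripper": 1},
  {"slide": [0.185,-0.001,0],"spin": 0,"gripper": 1},
  {"slide": [0.185,-0.001,0],"spin": 0,"gripper": 1},
  {"slide": [0.185,-0.001,0],"spin": 0,"gripper": 1},
])

```text
t: 49.83
tool_pos: [0.5122, 0.3341, 0.2816]
tool_rot: [2.219, 2.224, -0.001]
contact_force: [0.6, 0.2, 0.7]
opening: 0.0851
grip_force: 0.0
```

Run:
```python
from caps import *
av((.5125,.3335,.178))
cap("blue",.008,(.35,.5,-.36,-.22))
cap("yellow",.008,(.45,.6,-.44,-.3))
```

```text
t 50.03 tcp [0.5128 0.3321 0.2819] yaw 89.93 tilt 0.01 q [ 0.45  0.03  1.67 -0.    1.44  0.45] F [-1.  -0.5 -0.1] open 0.0855 grip 0.0
mean [ 0.5126  0.3325  0.2818 -0.0477  0.0864 -0.2739]
slide [ 1.000e-03 -1.000e-04  1.038e-01]
blue top-plane [ 0.4187 -0.2927  0.144 ]
   tri [ 0.4205 -0.2976  0.1272]
yellow top-plane [ 0.5158 -0.3663  0.144 ]
   tri [ 0.5191 -0.3732  0.1261]
```

Request:
arm_command([
  {"slide": [0.001,0,0.03],"spin": 0,"gripper": 1},
  {"slide": [0.001,0,0.065],"spin": 0,"gripper": 1},
  {"slide": [0.001,0,0.095],"spin": 0,"gripper": 1},
  {"slide": [0.001,0,0.103],"spin": 0,"gripper": 1},
  {"slide": [0.001,0,0.103],"spin": 0,"gripper": 1},
  {"slide": [0.001,0,0.103],"spin": 0,"gripper": 1},
])

```text
t: 50.73
tool_pos: [0.513, 0.3344, 0.1798]
tool_rot: [2.221, 2.221, 0.001]
contact_force: [0.7, -0.4, 0.2]
opening: 0.0853
grip_force: 0.0
```

Request:
arm_command([
  {"slide": [0,0,0],"spin": 0,"gripper": -1},
  {"slide": [0,0,0],"spin": 0,"gripper": -1},
  {"slide": [0,0,0],"spin": 0,"gripper": -1},
  {"slide": [0,0,0],"spin": 0,"gripper": -1},
  {"slide": [0,0,0],"spin": 0,"gripper": -1},
  {"slide": [0,0,0],"spin": 0,"gripper": -1},
  {"slide": [0,0,0],"spin": 0,"gripper": -1},
  {"slide": [0,0,0],"spin": 0,"gripper": -1},
])

```text
t: 51.4
tool_pos: [0.5133, 0.3347, 0.1805]
tool_rot: [2.22, 2.221, 0.004]
contact_force: [0.9, -0.9, 5.8]
opening: 0.0325
grip_force: 49.9
```

Request:
arm_command([
  {"slide": [0,0,-0.02],"spin": 0,"gripper": -1},
  {"slide": [0,0,-0.055],"spin": 0,"gripper": -1},
  {"slide": [0,0,-0.09],"spin": 0,"gripper": -1},
  {"slide": [0,0,-0.12],"spin": 0,"gripper": -1},
  {"slide": [0,0,-0.12],"spin": 0,"gripper": -1},
  {"slide": [0,0,-0.12],"spin": 0,"gripper": -1},
])

```text
t: 51.9
tool_pos: [0.513, 0.3347, 0.3006]
tool_rot: [2.22, 2.221, 0.005]
contact_force: [0.5, -0.7, -2.8]
opening: 0.0332
grip_force: 50.4
```

Run:
```python
from av import *
av((.5085,-.208,.298))
```

```text
t 52.1 tcp [0.5114 0.3338 0.2954] yaw 90.03 tilt 0.32 q [0.46 0.03 1.65 0.   1.47 0.46] F [-0.1  0.2 -3. ] open 0.0326 grip 50.4
mean [ 0.5116  0.3339  0.2963 -0.2593 -0.0554 -3.1026]
slide [-5.419e-01 -3.300e-03 -4.000e-04]
```

Request:
arm_command([
  {"slide": [-0.02,0,0],"spin": 0,"gripper": -1},
  {"slide": [-0.05,0,0],"spin": 0,"gripper": -1},
  {"slide": [-0.09,0,0],"spin": 0,"gripper": -1},
  {"slide": [-0.13,-0.001,0],"spin": 0,"gripper": -1},
  {"slide": [-0.17,-0.001,0],"spin": 0,"gripper": -1},
  {"slide": [-0.21,-0.002,0],"spin": 0,"gripper": -1},
  {"slide": [-0.25,-0.002,0],"spin": 0,"gripper": -1},
  {"slide": [-0.29,-0.002,0],"spin": 0,"gripper": -1},
])

```text
t: 52.77
tool_pos: [0.5094, 0.0427, 0.2967]
tool_rot: [-2.219, -2.221, 0.003]
contact_force: [0.9, -0.1, -2.3]
opening: 0.0327
grip_force: 50.3
```

Request:
arm_command([
  {"slide": [-0.04,0,0],"spin": 0,"gripper": -1},
  {"slide": [-0.08,0,0],"spin": 0,"gripper": -1},
  {"slide": [-0.12,-0.001,0],"spin": 0,"gripper": -1},
  {"slide": [-0.16,-0.001,0],"spin": 0,"gripper": -1},
  {"slide": [-0.2,-0.002,0],"spin": 0,"gripper": -1},
  {"slide": [-0.235,-0.002,0],"spin": 0,"gripper": -1},
  {"slide": [-0.252,-0.002,0],"spin": 0,"gripper": -1},
  {"slide": [-0.252,-0.002,0],"spin": 0,"gripper": -1},
])

```text
t: 53.43
tool_pos: [0.5077, -0.2108, 0.2965]
tool_rot: [-2.224, -2.215, 0.003]
contact_force: [-0.4, 1.1, -2.7]
opening: 0.033
grip_force: 50.3
```

Request:
arm_command([
  {"slide": [0,0,0.01],"spin": 0,"gripper": -1},
  {"slide": [0,0,0.04],"spin": 0,"gripper": -1},
  {"slide": [0,0,0.075],"spin": 0,"gripper": -1},
  {"slide": [0,0,0.1],"spin": 0,"gripper": -1},
  {"slide": [0,0,0.108],"spin": 0,"gripper": -1},
  {"slide": [0,0,0.108],"spin": 0,"gripper": -1},
  {"slide": [0,0,0.108],"spin": 0,"gripper": -1},
])

```text
t: 54.02
tool_pos: [0.5086, -0.2064, 0.19]
tool_rot: [-2.218, -2.222, 0.0]
contact_force: [-0.2, -0.5, -2.8]
opening: 0.0325
grip_force: 50.5
```

Run:
```python
from caps import *
av((.5085,-.208,.184)); s=Cam("side")
for x in blobs(s.mask(*COL["red"]),60): print(x[0],x[1])
```

```text
t 54.22 tcp [ 0.5092 -0.2074  0.1916] yaw 90.06 tilt 0.07 q [-0.52 -0.03  1.89  0.    1.28 -0.52] F [ 0.2 -0.3 -2.3] open 0.0328 grip 50.5
mean [ 0.5091 -0.2071  0.1913  0.2374 -0.056  -2.1577]
slide [-0.0009 -0.0006  0.0073]
[ 428    0  167   61 1246] [510.6  24.5]
[409 173  14  18 185] [415.1 181.2]
[401 209  24  14 169] [411.5 216.9]
[393 224  34  19 273] [409.3 235.2]
[615 284  25  21 243] [628.3 293.3]
[503 304  82  78 844] [549.7 349.6]
```

Request:
arm_command([
  {"slide": [0,0,0.003],"spin": 0,"gripper": -1},
  {"slide": [0,0,0.005],"spin": 0,"gripper": -1},
  {"slide": [0,0,0.005],"spin": 0,"gripper": -1},
  {"slide": [0,0,0.005],"spin": 0,"gripper": -1},
])

```text
t: 54.6
tool_pos: [0.5087, -0.2076, 0.1857]
tool_rot: [-2.221, -2.222, 0.0]
contact_force: [1.1, -0.1, -0.6]
opening: 0.0327
grip_force: 50.7
```

Request:
arm_command([
  {"slide": [0,0,0.001],"spin": 0,"gripper": -1},
  {"slide": [0,0,0.001],"spin": 0,"gripper": -1},
  {"slide": [0,0,0.001],"spin": 0,"gripper": -1},
])

```text
t: 54.85
tool_pos: [0.5089, -0.2078, 0.1854]
tool_rot: [2.221, 2.222, -0.0]
contact_force: [-1.3, 0.9, 2.3]
opening: 0.0329
grip_force: 50.9
```

Request:
arm_command([
  {"slide": [0,0,0.001],"spin": 0,"gripper": -1},
  {"slide": [0,0,0.001],"spin": 0,"gripper": -1},
  {"slide": [0,0,0.001],"spin": 0,"gripper": -1},
])

```text
t: 55.1
tool_pos: [0.5091, -0.2079, 0.1854]
tool_rot: [2.22, 2.222, -0.0]
contact_force: [-2.1, 0.5, 5.4]
opening: 0.0329
grip_force: 51.5
```

Request:
arm_command([
  {"slide": [0,0,0.001],"spin": 0,"gripper": -1},
  {"slide": [0,0,0.001],"spin": 0,"gripper": -1},
  {"slide": [0,0,0.001],"spin": 0,"gripper": -1},
])

```text
t: 55.35
tool_pos: [0.5092, -0.2079, 0.1853]
tool_rot: [2.22, 2.222, -0.0]
contact_force: [-4.2, 1.8, 10.5]
opening: 0.0324
grip_force: 52.0
```

Next I'll release, lift and retreat out of the top view, towards the base.

Request:
arm_command([
  {"slide": [0,0,-0.002],"spin": 0,"gripper": -1},
  {"slide": [0,0,-0.002],"spin": 0,"gripper": 1},
  {"slide": [0,0,-0.002],"spin": 0,"gripper": 1},
  {"slide": [0,0,-0.002],"spin": 0,"gripper": 1},
  {"slide": [0,0,-0.002],"spin": 0,"gripper": 1},
  {"slide": [0,0,-0.002],"spin": 0,"gripper": 1},
  {"slide": [0,0,-0.002],"spin": 0,"gripper": 1},
  {"slide": [0,0,-0.002],"spin": 0,"gripper": 1},
])

```text
t: 56.02
tool_pos: [0.5088, -0.2076, 0.1848]
tool_rot: [-2.221, -2.222, -0.0]
contact_force: [0.2, -0.1, -0.0]
opening: 0.0858
grip_force: 0.0
```

Request:
arm_command([
  {"slide": [0,0,-0.03],"spin": 0,"gripper": 1},
  {"slide": [0,0,-0.065],"spin": 0,"gripper": 1},
  {"slide": [0,0,-0.1],"spin": 0,"gripper": 1},
  {"slide": [0.04,0,-0.12],"spin": 0,"gripper": 1},
  {"slide": [0.08,0,-0.12],"spin": 0,"gripper": 1},
  {"slide": [0.12,0,-0.12],"spin": 0,"gripper": 1},
  {"slide": [0.16,0,-0.12],"spin": 0,"gripper": 1},
  {"slide": [0.2,0,-0.12],"spin": 0,"gripper": 1},
])

```text
t: 56.68
tool_pos: [0.5084, -0.006, 0.3054]
tool_rot: [2.221, 2.221, 0.001]
contact_force: [0.8, 0.9, 0.1]
opening: 0.0854
grip_force: 0.0
```

Request:
arm_command([
  {"slide": [0.32,0,0],"spin": 0,"gripper": 1},
  {"slide": [0.32,0,0],"spin": 0,"gripper": 1},
  {"slide": [0.32,0,0],"spin": 0,"gripper": 1},
  {"slide": [0.32,0,0],"spin": 0,"gripper": 1},
  {"slide": [0.32,0,0],"spin": 0,"gripper": 1},
  {"slide": [0.32,0,0],"spin": 0,"gripper": 1},
  {"slide": [0.32,0,0],"spin": 0,"gripper": 1},
  {"slide": [0.32,0,0],"spin": 0,"gripper": 1},
])

```text
t: 57.35
tool_pos: [0.5078, 0.3157, 0.3049]
tool_rot: [-2.218, -2.224, -0.001]
contact_force: [-0.2, 0.0, 0.2]
opening: 0.0852
grip_force: 0.0
```

Run:
```python
from caps import *
av()
cap("blue",.008,(.35,.5,-.36,-.22))
cap("yellow",.008,(.45,.6,-.44,-.3))
cap("red",.008,(.45,.6,-.26,-.15))
t=Cam("top"); s=Cam("side")
a=t.im[170:350,270:540,::-1]; b=s.im[130:310,245:515,::-1]
cv2.imwrite("pics/p11.png",cv2.resize(np.hstack([a,b]),(800,267),interpolation=cv2.INTER_CUBIC))
g=[x for x in blobs(t.mask(*COL["green"]),500)][0]; print("tipbox",t.plane([g[1]],.065).round(3))
```

```text
t 57.55 tcp [0.5083 0.3129 0.3046] yaw 90.12 tilt 0.05 q [ 0.43 -0.01  1.68 -0.    1.48  0.43] F [-0.5 -0.4  0.2] open 0.0853 grip 0.0
mean [ 0.5079  0.3155  0.3046 -0.59   -0.3248  0.2288]
blue top-plane [ 0.4187 -0.2927  0.144 ]
   tri [ 0.4205 -0.2976  0.1272]
yellow top-plane [ 0.5158 -0.3663  0.144 ]
   tri [ 0.5191 -0.3734  0.1257]
red top-plane [ 0.508  -0.2081  0.144 ]
   tri [ 0.5101 -0.2117  0.1288]
tipbox [[0.733 0.278 0.065]]
```

View pics/p11.png

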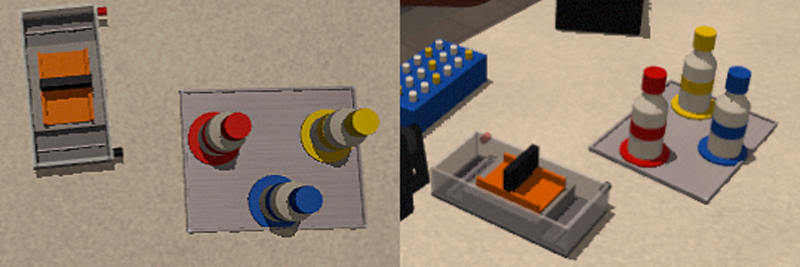

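All three bottles stand upright on their own coasters (tops at (237,127), (365,121) and (305,199)). The gel tray lies flat in the tank at (66,85), the tip box has not moved, and the arm is clear.

```bash
python3 -c "
from station import order
print(order.finish_job())"
```

```text
the job is handed in; nothing more can be done
None
```

The job is handed in: the gel tray lies flat on the tank platform (about 2 mm off centre lengthwise), all three bottles stand upright within about 2 mm of the centres of their own coasters, and the tip box has not moved; it took about 58 s, and I have not seen the verdict.

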